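Stack and label a take-away cake order

TASK

Make up the take-away cake order: on the scale's key console press the black key and then the white key while the scale is still empty, then stack squarely in the pocket of the scale the dark brown cardboard carrier base first, then every dessert tub on the counter in any order, one on another, and the white cover with its tab up on top. With the finished stack in place and let go, press the yellow, the blue and the green key in that order; press every key one at a time and fully down, hold it for a moment and let it come back up. Never press the red key, and leave the other things on the counter where they are.

Things in the scene. Friction and masses are not known exactly. Their poses are not given: they have to be found in the camera images.
- pocket (a point): centre of the pocket's floor on the counter scale (fixed, black, 200 x 160 mm, steel plate 60 mm above the counter; position and yaw vary); x along the pocket's length, z up. Four L-shaped corner guides, 62 mm high, 5 mm thick, leave 118 (x) x 72 (y) mm inside; they reach 15 mm along each long side and 11 mm along each end, the middle is open for the fingers.
- carrier: carrier base: dark brown cardboard block with a thin cream line along its top, 110 (x) x 64 (y) x 20 mm tall, 120 g. Origin: centre of the underside; x along its length, z up.
- cover: cover: white board 110 (x) x 64 (y) x 10 mm, with an upright wooden grip tab in the middle of its top, 50 (x) x 14 (y) mm, from 10 to 36 mm above the underside; 80 g. Origin: centre of the underside; x along its length, z up.
- tub_choc: rectangular clear dessert tub with a pale blue lid and layered cake inside, 110 (x) x 64 (y) x 30 mm tall, flat top and bottom, 180 g give or take a third. Origin: centre of the underside; x along its length, z up. May be absent.
- tub_berry: rectangular clear dessert tub with a red lid and layered cake inside, 110 (x) x 64 (y) x 30 mm tall, flat top and bottom, 180 g give or take a third. Origin: centre of the underside; x along its length, z up. May be absent.
- tub_peach: rectangular clear dessert tub with an orange lid and layered cake inside, 110 (x) x 64 (y) x 30 mm tall, flat top and bottom, 180 g give or take a third. Origin: centre of the underside; x along its length, z up. May be absent.
- key_black (a joint): travel of the black key (wakes the scale): 0 m up, 0.008 m fully down (counts as pressed beyond 0.006); a spring key that comes back up by itself, 1.5 N to start and 5 N fully down.
- key_black_top (a point): centre of the top of the black key, a round cap 34 mm wide that stands 12 mm proud of a 50 mm aluminium collar, about 54 mm above the counter when up; pressed straight down. Six keys in two rows of three, rows 72 mm and neighbours 70 mm apart, on a fixed grey console slab 160 x 225 x 30 mm; its place, yaw and the order of the keys vary.
- key_white (a joint): travel of the white key (zeroes it): 0 m up, 0.008 m fully down (counts as pressed beyond 0.006); a spring key that comes back up by itself, 1.5 N to start and 5 N fully down.
- key_white_top (a point): centre of the top of the white key, a round cap 34 mm wide that stands 12 mm proud of a 50 mm aluminium collar, about 54 mm above the counter when up; pressed straight down.
- key_yellow (a joint): travel of the yellow key (chooses cake): 0 m up, 0.008 m fully down (counts as pressed beyond 0.006); a spring key that comes back up by itself, 1.5 N to start and 5 N fully down.
- key_yellow_top (a point): centre of the top of the yellow key, a round cap 34 mm wide that stands 12 mm proud of a 50 mm aluminium collar, about 54 mm above the counter when up; pressed straight down.
- key_blue (a joint): travel of the blue key (chooses take-away): 0 m up, 0.008 m fully down (counts as pressed beyond 0.006); a spring key that comes back up by itself, 1.5 N to start and 5 N fully down.
- key_blue_top (a point): centre of the top of the blue key, a round cap 34 mm wide that stands 12 mm proud of a 50 mm aluminium collar, about 54 mm above the counter when up; pressed straight down.
- key_green (a joint): travel of the green key (prints the label): 0 m up, 0.008 m fully down (counts as pressed beyond 0.006); a spring key that comes back up by itself, 1.5 N to start and 5 N fully down.
- key_green_top (a point): centre of the top of the green key, a round cap 34 mm wide that stands 12 mm proud of a 50 mm aluminium collar, about 54 mm above the counter when up; pressed straight down.
- key_red (a joint): travel of the red key (cancels): 0 m up, 0.008 m fully down (counts as pressed beyond 0.006); a spring key that comes back up by itself, 1.5 N to start and 5 N fully down.
- mug: bystander, leave alone: blue mug, 72 mm wide, 85 mm tall. Origin: centre of the underside.
- syrup: bystander, leave alone: amber syrup bottle, 60 mm wide, 150 mm tall. Origin: centre of the underside.
- sugar_jar: bystander, leave alone: glass sugar jar, 64 mm wide, 90 mm tall. Origin: centre of the underside.
- bowl: bystander, leave alone: white bowl, 100 mm wide, 45 mm tall. Origin: centre of the underside.
- espresso_cup: bystander, leave alone: white cup, 60 mm wide, 55 mm tall. Origin: centre of the underside.
- coaster_stack: bystander, leave alone: round cork stack, 90 mm wide, 30 mm tall. Origin: centre of the underside.
Not all that is in view belongs to the job. Of the things that look like the tub_berry, the smaller one is meant.

How it is judged:
By the outcome, as a careful person would: the job done as asked, in the order asked, and still so for the second after the job is handed in, with the robot touching nothing.
Of tub_choc, tub_berry, tub_peach only 1 to 3 are there at a start; the rules pass over those that are not, and their reading is None.
At some moment in a run one of tub_choc, tub_berry, tub_peach, carrier may be knocked a few centimetres aside while the robot is not near it.
It also fails if it takes over 210 s, if anything falls off the work surface, if the arm or the gripper's body presses on something with over 40 N, if the wrist force passes 120 N, or if a joint passes its speed limit or range.

ROBOT

A 6-joint arm with a two-finger parallel gripper is mounted at the origin on the work surface. World frame = base frame: x ahead of the robot, y to its left, z up, the work surface at z = 0. Lengths are in mm, angles in degrees, forces in N, time in s.
With the tool pointing down it reaches from about 375 to 750 mm from the base axis. Payload 9 kg.
Tool frame: the origin (TCP) lies where the fingers leave the gripper's body, on its centre line; the fingertips stand 73 mm ahead of it and the grasp point (between the pads) lies 54 mm ahead of it; z points along the fingers, y is the line along which they close (so a half turn about z gives the same grasp; the last joint's range is limited). The gripper opens to 85 mm and grips with 20 to 120 N. Pads are 22 mm wide; open, the fingers measure 114 mm over their backs; the gripper's body (76 mm by 85 mm) begins 54 mm behind the grasp point. The pads swing forward as they close: fully open they stand 13 mm farther back than shut.
Start: joints at [-86.385, 5.964, 5.575, 89.605, 0, 77.527], TCP at [166.283, -576.523, 303.931] pointing down, gripper open.
Joint ranges: [-171.21, 171.21], [-48.23, 106.86], [-62.78, 66.21], [-105.2, 120.99], [-86.42, 89.51], [-180, 180]. Speed limits (degrees/s): [127.2, 127.2, 147.25, 180, 180, 180].

INTERFACE

Orientations are given as a 3x3 rotation matrix whose columns are the frame's x, y, z axes.
In Python, from plant import manip, eyes gives the robot as it stands.
- The arm moves only by the tool send_rows, never from a script. Its argument "commands" is a list of rows, each a list of 2 entries, a list of its own where there are three numbers: the shift along the tool's x, y, z in m, then the turn about the tool's z in rad. A call has 1 to 5 rows; each row shifts and turns the commanded pose from where the row before left it, along the tool's axes as they then stand; what a row does not reach is not made up. A row lasts 1/8 s, in which the tool goes at most 62.5 mm and 10.7 degrees, less where a joint would pass 70% of its speed; a pose out of reach is approached as far as the arm can. A call is refused whole if a number of a shift passes 0.0625 or a number of a turn 0.188, either way. A call with a gripper value outside its range is refused whole. "fingers" is the opening, from 0 (shut) to 1 (fully open), set as the call begins (left out, the last holds). The fingers move at their own pace and stop on an object; the grip force is fixed at half the most. Time passes only in rows, so rows that do not move let the fingers close. It gives the time, the measured TCP pose, the force, the opening and the grip force at its end, in the units of the state.
- manip.state(): the state, without advancing time (a new reading comes with each control period).
- eyes.camera(name): name is "scene" or "side" or "wrist"; returns the picture (384x512x3 uint8, red, green, blue); there is no depth.
- eyes.calibration(name): a dict with "camera_matrix" (3x3 intrinsics, pixels), "k1" (the pictures are not rectified: a ray, as slopes to the right and down, at radius r is drawn at 1 + k1 r^2 times it, then the intrinsics apply), "rvec" (rotation vector, rad) and "tvec" (3), from world to camera coordinates, as OpenCV has them. Camera axes: x right, y down, z forward; pixel columns grow to the right and rows downward; lengths in mm; the calibration is good to about 2 mm. A picture is of the moment at which its call begins: read the wrist's pose just before it. calibration takes no time and is no camera call; for the wrist camera it gives the pose at the moment of the call.
- manip.close_job(): hands the job in; it is judged then, once.
Trained networks look in the newest picture that a camera, given by its name, has taken for a name from the list of things; names that differ only in an ending like _2 or _b are one class to them, and where a whole thing is asked for, a point or a joint stands for the part that bears it (a point fixed in the world has none). Each returns a list of dicts, best first, with "confidence" (0 to 1); they miss things now and then, are a little off and sometimes report something else, mostly with a low value. They report only what shows in the picture. A call takes as long as a camera call. They do not tell look-alikes from the thing itself.
- eyes.boxes_of(camera, thing): "uv" ([column, row] in pixels, amid what is visible of it).
- eyes.silhouettes(camera, thing): "mask" (384x512 bool, what is visible of it) and "uv" ([column, row] in pixels, amid what is visible of it).
- eyes.mark_of(camera, thing): "uv" ([column, row] in pixels: a listed point, or the origin of a listed thing).
The state is a dict: "time_s": time; "joint_pos": joint angles; "qd": joint speeds; "effort": joint torques, N m; "position": TCP position; "tool_rot": TCP orientation; "contact_force": force on the tool from outside, world axes, zero at the start; "moment": the same for the moment, N m; "finger_gap": opening from 0.0 (shut) to 1.0 (fully open); "gripper_force": force on a finger pad.
Only numpy, scipy, OpenCV 4.12 (cv2) and the standard library are available. Lean on these libraries where they do the work, as an engineer would, in place of code of your own. Each camera call takes 0.05 s, during which the arm holds its last target. There are 200 camera calls.

## Working session

There is one attempt and no reset: what is moved stays moved. The work goes in short steps, Python scripts to look and compute and a tool call to move; the robot and the scene stay as the last step left them, time stands still between calls to the robot, and variables do not carry over. Pictures are saved under pics/ and viewed, at most 14 in all, crops included, and the job is handed in when it is done.

Besides the shell and the picture viewer there is one more tool, called by a JSON object that holds its "name" and its "arguments", one argument or row to a line. send_rows: Moves the arm, as the interface text tells. Its arguments: {"type":"object","properties":{"commands":{"type":"array","items":{"type":"array"}},"fingers":{"type":"number"}},"required":["commands"]}

```bash
ls; mkdir -p pics
cat > h.py <<'E'
import numpy as np, cv2
from plant import manip, eyes
def cal(n):
    c=eyes.calibration(n); return c
def ray(c,uv):
    K=np.array(c["camera_matrix"]);k=c["k1"]
    d=np.array([(uv[0]-K[0,2])/K[0,0],(uv[1]-K[1,2])/K[1,1]]);s=d.copy()
    for _ in range(20): s=d/(1+k*(s@s))
    R=cv2.Rodrigues(np.array(c["rvec"],float))[0];t=np.array(c["tvec"],float).ravel()
    return -R.T@t, R.T@np.array([s[0],s[1],1])
def at(c,uv,z):
    o,d=ray(c,uv); return o+d*(z-o[2])/d[2]
def proj(c,P):
    R=cv2.Rodrigues(np.array(c["rvec"],float))[0];t=np.array(c["tvec"],float).ravel()
    p=np.atleast_2d(P)@R.T+t; s=p[:,:2]/p[:,2:]; s=s*(1+c["k1"]*(s**2).sum(1))[:,None]
    K=np.array(c["camera_matrix"]); return s*[K[0,0],K[1,1]]+K[:2,2]
def tri(cs,uvs):
    A=np.zeros((3,3));b=np.zeros(3)
    for c,u in zip(cs,uvs):
        o,d=ray(c,u);d/=np.linalg.norm(d);M=np.eye(3)-np.outer(d,d);A+=M;b+=M@o
    return np.linalg.solve(A,b)
def save(n,f,scale=1):
    im=eyes.camera(n); cv2.imwrite(f"pics/{f}.png",cv2.resize(im[:,:,::-1],None,fx=scale,fy=scale,interpolation=cv2.INTER_CUBIC)); return im
E
python3 - <<'E'
from h import *
np.set_printoptions(precision=1,suppress=True)
save("scene","s0",1.5);save("side","d0",1.5)
C={n:cal(n) for n in("scene","side")}
for n in C: print(n,ray(C[n],(256,192)))
for t in ["pocket","key_black_top","key_white_top","key_yellow_top","key_blue_top","key_green_top","carrier","cover","tub_choc","tub_berry","tub_peach"]:
    z={"pocket":60}.get(t,54 if "key" in t else 0)
    for n in C:
        print(t,n,[(np.round(m["uv"]),round(m["confidence"],2),at(C[n],m["uv"],z)[:2]) for m in eyes.mark_of(n,t)[:3]])
E
```

```text
pics
scene (array([ 905.6, -306. ,  904.3]), array([-0.4,  0.3, -0.8]))
side (array([203.3, 739.1, 921.9]), array([ 0.3, -0.6, -0.7]))
pocket scene [(array([259., 228.]), 0.91, array([600.3, -28. ]))]
pocket side [(array([298., 145.]), 0.65, array([ 499.7, -255.5])), (array([245., 171.]), 0.58, array([613.8, -34.3]))]
key_black_top scene [(array([166., 255.]), 0.68, array([ 494.6, -259.4]))]
key_black_top side [(array([303., 179.]), 0.74, array([ 417.5, -101. ])), (array([302., 206.]), 0.6, array([377.7,  15.2])), (array([300., 144.]), 0.54, array([ 498.4, -266.3]))]
key_white_top scene [(array([105., 266.]), 0.53, array([ 415.4, -394. ])), (array([323., 265.]), 0.52, array([787.,  24.])), (array([348., 119.]), 0.4, array([503.9, 462.6]))]
key_white_top side [(array([332., 133.]), 0.42, array([ 410.1, -394.5]))]
key_yellow_top scene [(array([322., 265.]), 0.66, array([786. ,  21.7])), (array([262., 229.]), 0.65, array([605.9, -23.7])), (array([129., 250.]), 0.54, array([ 418.7, -323.1]))]
key_yellow_top side [(array([320., 142.]), 0.38, array([ 432.6, -316.8]))]
key_blue_top scene [(
[... 512 characters left out ...]
]
cover scene [(array([307., 131.]), 0.74, array([416.6, 361.1])), (array([375., 177.]), 0.58, array([694.3, 382.7])), (array([320., 265.]), 0.28, array([774.3,  39.3]))]
cover side [(array([244., 298.]), 0.95, array([406.2, 359.3]))]
tub_choc scene []
tub_choc side []
tub_berry scene [(array([327., 199.]), 0.98, array([646. , 206.9])), (array([250., 122.]), 0.8, array([255.8, 244.9]))]
tub_berry side [(array([308., 289.]), 0.76, array([257.9, 251.2])), (array([204., 224.]), 0.64, array([644.3, 194.2])), (array([332., 134.]), 0.61, array([ 422.2, -460.1]))]
tub_peach scene [(array([335., 151.]), 0.98, array([541.2, 366.7]))]
tub_peach side [(array([200., 282.]), 0.66, array([543.7, 376. ]))]
```

View pics/s0.png

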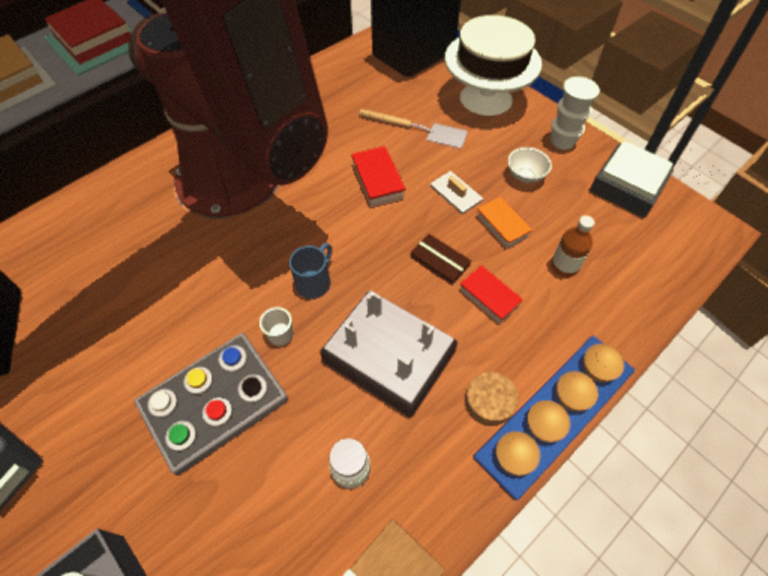

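View pics/d0.png

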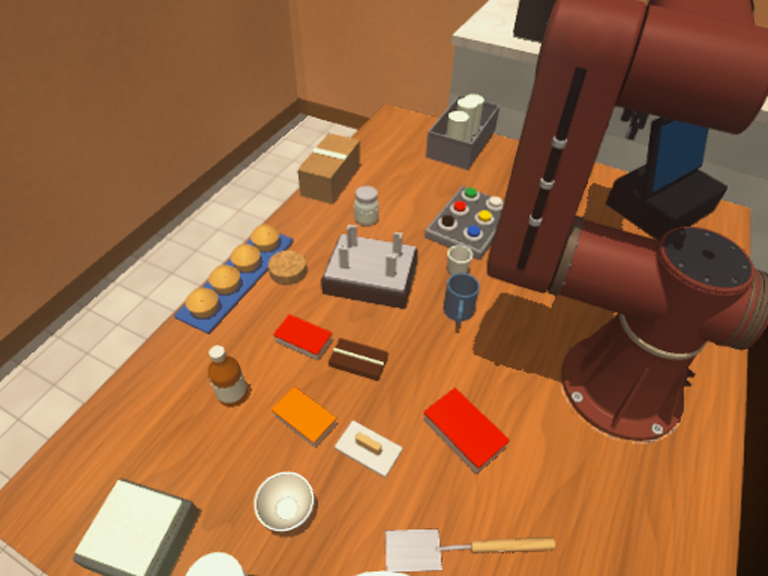

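The scene view shows the keys (original pixels): blue (154,238), yellow (131,252), white (108,267), black (168,258), red (144,273) and green (119,289). The scale is at (260,230). The carrier (294,172), small berry tub (327,196), peach tub (335,148) and cover (305,127) are also there. The larger red tub at (252,117) is the look-alike, and there is no choc tub.

```bash
cat >> h.py <<'E'
from scipy.optimize import minimize, least_squares
from scipy.spatial.transform import Rotation
DIM=dict(carrier=(110,64,20),tub_berry=(110,64,30),tub_peach=(110,64,30),cover=(110,64,10))
def corners(p,dim,z0=0):
    c,s=np.cos(p[2]),np.sin(p[2]);L,W,H=dim
    return np.array([[p[0]+c*a-s*b,p[1]+s*a+c*b,z0+h] for a in(-L/2,L/2) for b in(-W/2,W/2) for h in(0,H)])
def fitbox(views,dim,p0,z0=0):
    S=4
    def cost(p):
        e=0
        for c,m in views:
            hull=cv2.convexHull((proj(c,corners(p,dim,z0))*S*16+8*S).astype(np.int32))
            im=np.zeros((384*S,512*S),np.uint8);cv2.fillConvexPoly(im,hull,1,shift=4)
            f=cv2.resize(im.astype(np.float32),(512,384),interpolation=cv2.INTER_AREA)
            e+=1-np.minimum(f,m).sum()/np.maximum(f,m).sum()
        return e/len(views)
    best=None
    for y in np.radians([0,45,90,135]):
        r=minimize(cost,[p0[0],p0[1],y],method="Nelder-Mead",options=dict(initial_simplex=[[p0[0],p0[1],y],[p0[0]+10,p0[1],y],[p0[0],p0[1]+10,y],[p0[0],p0[1],y+.4]],xatol=.1,fatol=1e-4))
        if best is None or r.fun<best.fun:best=r
    return best.x,best.fun
def near(n,thing,c,p,tol=60):
    return [m["mask"] for m in eyes.silhouettes(n,thing) if np.linalg.norm(at(c,m["uv"],15)[:2]-p[:2])<tol][:1]
E
python3 - <<'E'
from h import *
np.set_printoptions(precision=1,suppress=True)
C={n:cal(n) for n in("scene","side")}
for n in C: eyes.camera(n)
G=dict(carrier=(508,207),tub_berry=(645,200),tub_peach=(542,371),cover=(411,360))
for t,g in G.items():
    v=[(C[n],m) for n in C for m in near(n,t,C[n],g)]
    for vv in [v]+[[a] for a in v]:
        p,f=fitbox(vv,DIM[t],g); print(t,len(vv),p[:2],round(np.degrees(p[2])%180,1),round(f,3))
# keys grid: index (col,row)
ij=dict(white=(0,0),yellow=(1,0),blue=(2,0),green=(0,1),red=(1,1),black=(2,1))
px={"scene":dict(blue=(154,238),yellow=(131,252),white=(108,267),black=(168,258),red=(144,273),green=(119,289)),
"side":dict(blue=(473/1.5,231/1.5),yellow=(484/1.5,216/1.5),white=(496/1.5,202/1.5),black=(447/1.5,221/1.5),red=(460/1.5,208/1.5),green=(471/1.5,193/1.5))}
def keys(p): 
    c,s=np.cos(p[2]),np.sin(p[2]);o={}
    for k,(i,j) in ij.items():
        a,b=(i-1)*70,(j-.5)*72*p3; o[k]=[p[0]+c*a-s*b,p[1]+s*a+c*b,54]
    return o
for p3 in(1,-1):
  for ns in(("scene","side"),("scene",),("side",)):
    def res(p):
        K=keys(p);return np.concatenate([(proj(C[n],K[k])[0]-px[n][k]) for n in ns for k in ij])
    r=least_squares(res,[455,-325,1.5]);print(p3,ns,r.x,np.abs(r.fun).max()); 
    if np.abs(r.fun).max()<4: print({k:np.round(v) for k,v in keys(r.x).items()})
s=manip.state();cw=cal("wrist");R=np.array(s["tool_rot"]);print(s["position"],R)
o,d=ray(cw,(256,192));print("wristcam",R.T@(o-s["position"]),R.T@d,cw["camera_matrix"])
E
```

```text
carrier 2 [513.3 197.1] 8.7 0.064
carrier 1 [513.3 197. ] 8.6 0.047
carrier 1 [512.  196.4] 8.5 0.075
tub_berry 2 [642.8 206.7] 179.0 0.107
tub_berry 1 [640.9 208. ] 177.6 0.128
tub_berry 1 [645.2 206. ] 0.1 0.077
tub_peach 2 [539.1 366.5] 167.7 0.13
tub_peach 1 [536.7 367.5] 167.1 0.141
tub_peach 1 [540.7 365.6] 167.7 0.112
cover 1 [401.7 361. ] 174.8 0.078
cover 1 [401.7 361. ] 174.8 0.078
1 ('scene', 'side') [ 458.6 -323.4    1.4] 25.514881009264855
1 ('scene',) [ 459.8 -324.4    1.5] 21.947368511067396
1 ('side',) [ 455.3 -316.4    0.8] 20.984626268384602
-1 ('scene', 'side') [ 459.8 -323.7    1.5] 2.855196696868205
{'white': array([ 418., -390.,   54.]), 'yellow': array([ 424., -320.,   54.]), 'blue': array([ 430., -251.,   54.]), 'green': array([ 489., -397.,   54.]), 'red': array([ 496., -327.,   54.]), 'black': array([ 502., -257.,   54.])}
-1 ('scene',) [ 462.2 -325.1    1.5] 1.0028061604017466
{'white': array([ 420., -392.,   54.]), 'yellow': array([ 426., -322.,   54.]), 'blue': array([ 433., -252.,   54.]), 'green': array([ 492., -398.,   54.]), 'red': array([ 498., -328.,   54.]), 'black': array([ 504., -259.,   54.])}
-1 ('side',) [ 453.9 -313.6    1.5] 0.9808559757624664
{'white': array([ 412., -380.,   54.]), 'yellow': array([ 418., -310.,   54.]), 'blue': array([ 425., -241.,   54.]), 'green': array([ 483., -387.,   54.]), 'red': array([ 490., -317.,   54.]), 'black': array([ 496., -247.,   54.])}
[ 166.3 -576.5  303.9] [[ 1.   0.3  0. ]
 [ 0.3 -1.  -0. ]
 [-0.   0.  -1. ]]
wristcam [ 64.6  -0.7 -69.4] [-0.3 -0.   1. ] [[327.    0.  257.1]
 [  0.  327.  192.5]
 [  0.    0.    1. ]]
```

```bash
cat >> h.py <<'E'
np.set_printoptions(precision=4,suppress=True)
def yaw():
    R=np.array(manip.state()["tool_rot"]);return np.arctan2(R[1,0],R[0,0])
def plan(*pts):
    """pts: (x,y,z[,yawdeg]) TCP; prints tool shifts (m) and turn (rad), shift first in the present yaw, then turn"""
    s=manip.state();p=np.array(s["position"],float);y=yaw()
    print("t",round(s["time_s"],1),"tcp",p.round(1),"yaw",np.degrees(y).round(2),"tilt",np.array(s["tool_rot"])[2,:2].round(4),"F",np.round(s["contact_force"],1),"j",np.round(s["joint_pos"],0),"gap",round(s["finger_gap"],3))
    for q in pts:
        d=(np.array(q[:3])-p)/1000;c,sn=np.cos(y),np.sin(y)
        v=[d[0]*c+d[1]*sn,d[0]*sn-d[1]*c,-d[2]]
        t=0
        if len(q)>3:
            t=(y-np.radians(q[3])+np.pi/2)%np.pi-np.pi/2
        print("shift",np.round(v,4),"rows>=",int(np.ceil(max(np.abs(v))/.0625)),"turn",round(t,4)); y-=t;p=np.array(q[:3],float)
E
python3 -c "
from h import *
plan((460,-324,300),(460,-324,300,85.5))"
```

```text
t 1.7 tcp [ 166.3 -576.5  303.9] yaw 16.09 tilt [-0.      0.0001] F [0.4 0.4 1.2] j [-86.   6.   6.  90.   0.  78.] gap 0.999
shift [ 0.3522 -0.1612  0.0039] rows>= 6 turn 0
shift [ 0.  0. -0.] rows>= 0 turn -1.2115
```

{"name": "send_rows", "arguments": {
  "commands": [
    [[0.044, -0.02, 0], 0],
    [[0.044, -0.02, 0], 0],
    [[0.044, -0.02, 0], 0],
    [[0.044, -0.02, 0], 0]
  ],
  "fingers": 0
}}

```text
time_s: 2.2
position: [314.2, -449.8, 304.0]
tool_rot: [[0.961, 0.277, 0.0], [0.277, -0.961, -0.0], [0.0, 0.0, -1.0]]
contact_force: [0.1, -0.6, 0.2]
finger_gap: 0.15
gripper_force: 0.0
```

{"name": "send_rows", "arguments": {
  "commands": [
    [[0.044, -0.02, 0], 0],
    [[0.044, -0.02, 0], 0],
    [[0.044, -0.02, 0], 0],
    [[0.044, -0.02, 0], 0],
    [[0, 0, 0], 0]
  ]
}}

```text
time_s: 2.82
position: [462.1, -323.0, 304.0]
tool_rot: [[0.96, 0.281, 0.0], [0.281, -0.96, 0.0], [0.0, -0.0, -1.0]]
contact_force: [-0.3, -0.2, -0.0]
finger_gap: -0.002
gripper_force: 0.0
```

Run:
```python
from h import *
plan()
c=cal("wrist");save("wrist","w1",1.3)
for k in "black white yellow blue green red".split():
    print(k,[(np.round(m["uv"]),round(m["confidence"],2),at(c,m["uv"],54)[:2].round(1)) for m in eyes.mark_of("wrist","key_"+k+"_top")[:2]] if k!="red" else "")
```

```text
t 2.8 tcp [ 462.1 -323.   304. ] yaw 16.32 tilt [ 0.0005 -0.    ] F [-0.3 -0.2 -0. ] j [-48.  -0.  -1.  89.   0. 115.] gap -0.002
black [(array([205., 120.]), 0.89, array([ 496.6, -260.6]))]
white [(array([308., 230.]), 0.58, array([ 417.3, -391. ]))]
yellow [(array([247., 210.]), 0.84, array([ 421.1, -323.6]))]
blue [(array([180., 186.]), 0.94, array([ 425.6, -252.1])), (array([308., 230.]), 0.52, array([ 417. , -390.9]))]
green [(array([336., 168.]), 0.74, array([ 487.4, -396.4])), (array([206., 118.]), 0.55, array([ 498.1, -261.2]))]
red
```

View pics/w1.png

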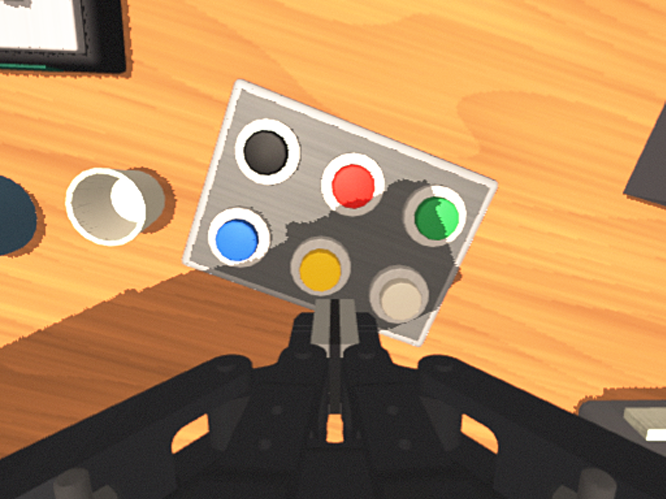

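The wrist view shows all six keys, in original pixels: black (205,117), red (272,142), green (336,167), blue (182,184), yellow (246,208) and white (307,230). They agree with the grid.

```bash
python3 -c "
from h import *
plan((497.5,-260.5,144),(497.5,-260.5,119),(497.5,-260.5,144),(417.3,-391.5,144))"
```

```text
t 3.1 tcp [ 459.5 -326.   303.9] yaw 16.0 tilt [-0.0001  0.0002] F [-0.7  0.7 -0. ] j [-49.  -0.  -1.  89.  -0. 115.] gap -0.001
shift [ 0.0546 -0.0525  0.1599] rows>= 3 turn 0
shift [0.    0.    0.025] rows>= 1 turn 0
shift [ 0.     0.    -0.025] rows>= 1 turn 0
shift [-0.1132  0.1038 -0.    ] rows>= 2 turn 0
```

{"name": "send_rows", "arguments": {
  "commands": [
    [[0.018, -0.0175, 0.04], 0],
    [[0.018, -0.0175, 0.04], 0],
    [[0.0186, -0.0175, 0.04], 0],
    [[0, 0, 0.04], 0],
    [[0, 0, 0], 0]
  ]
}}

```text
time_s: 3.75
position: [496.1, -258.8, 140.9]
tool_rot: [[0.961, 0.276, -0.004], [0.276, -0.961, 0.004], [-0.003, -0.005, -1.0]]
contact_force: [0.4, -0.1, -0.0]
finger_gap: -0.005
gripper_force: 0.0
```

{"name": "send_rows", "arguments": {
  "commands": [
    [[0, 0, 0.012], 0],
    [[0, 0, 0.008], 0],
    [[0, 0, 0.004], 0],
    [[0, 0, 0.001], 0],
    [[0, 0, 0], 0]
  ]
}}

```text
time_s: 4.38
position: [498.5, -260.3, 119.8]
tool_rot: [[0.961, 0.277, 0.001], [0.277, -0.961, -0.002], [0.001, 0.002, -1.0]]
contact_force: [0.9, -3.5, 4.5]
finger_gap: -0.0
gripper_force: 2.1
```

```bash
python3 -c "
from h import *
save('side','k1');plan()"
```

```text
t 4.4 tcp [ 498.5 -260.2  119.7] yaw 16.08 tilt [0.0006 0.0016] F [ 0.4 -3.   5. ] j [-41.   2. -18.  70.  -0. 123.] gap 0.002
```

{"name": "send_rows", "arguments": {
  "commands": [
    [[0, 0, 0.0012], 0],
    [[0, 0, 0], 0],
    [[0, 0, 0], 0],
    [[0, 0, 0], 0]
  ]
}}

```text
time_s: 4.92
position: [498.5, -260.1, 118.6]
tool_rot: [[0.961, 0.277, 0.001], [0.277, -0.961, -0.001], [0.001, 0.002, -1.0]]
contact_force: [-0.7, -3.2, 9.1]
finger_gap: 0.0
gripper_force: 4.3
```

{"name": "send_rows", "arguments": {
  "commands": [
    [[0, 0, -0.016], 0],
    [[0, 0, -0.016], 0],
    [[0, 0, 0], 0],
    [[0, 0, 0], 0]
  ]
}}

```text
time_s: 5.42
position: [497.9, -259.4, 149.4]
tool_rot: [[0.961, 0.277, -0.0], [0.277, -0.961, 0.0], [-0.0, -0.0, -1.0]]
contact_force: [-0.2, 0.9, 0.3]
finger_gap: -0.004
gripper_force: 0.0
```

```bash
python3 -c "
from h import *
plan((417.3,-391.5,150),(417.3,-391.5,118.5))"
```

```text
t 5.4 tcp [ 497.9 -259.4  149.4] yaw 16.1 tilt [-0.0002 -0.0005] F [-0.2  0.9  0.3] j [-41.   1. -16.  73.   0. 123.] gap -0.004
shift [-0.1141  0.1045 -0.0006] rows>= 2 turn 0
shift [0.     0.     0.0315] rows>= 1 turn 0
```

{"name": "send_rows", "arguments": {
  "commands": [
    [[-0.038, 0.035, 0], 0],
    [[-0.038, 0.035, 0], 0],
    [[-0.038, 0.0345, 0], 0],
    [[0, 0, 0], 0],
    [[0, 0, 0], 0]
  ]
}}

```text
time_s: 6.05
position: [417.3, -391.1, 149.0]
tool_rot: [[0.961, 0.277, -0.001], [0.277, -0.961, 0.001], [-0.0, -0.001, -1.0]]
contact_force: [0.2, 0.0, -0.2]
finger_gap: -0.002
gripper_force: 0.0
```

{"name": "send_rows", "arguments": {
  "commands": [
    [[0, 0, 0.012], 0],
    [[0, 0, 0.01], 0],
    [[0, 0, 0.006], 0],
    [[0, 0, 0.003], 0],
    [[0, 0, 0], 0]
  ]
}}

```text
time_s: 6.68
position: [417.7, -391.3, 119.0]
tool_rot: [[0.961, 0.278, 0.0], [0.278, -0.961, 0.0], [0.0, -0.0, -1.0]]
contact_force: [0.5, 3.0, 4.7]
finger_gap: 0.0
gripper_force: 2.3
```

{"name": "send_rows", "arguments": {
  "commands": [
    [[0, 0, 0], 0],
    [[0, 0, 0], 0],
    [[0, 0, 0], 0]
  ]
}}

```text
time_s: 7.05
position: [417.7, -391.6, 118.9]
tool_rot: [[0.961, 0.277, 0.0], [0.277, -0.961, -0.0], [0.0, 0.0, -1.0]]
contact_force: [1.3, 4.9, 4.8]
finger_gap: 0.004
gripper_force: 2.4
```

{"name": "send_rows", "arguments": {
  "commands": [
    [[0, 0, 0.001], 0],
    [[0, 0, 0], 0],
    [[0, 0, 0], 0],
    [[0, 0, 0], 0]
  ]
}}

```text
time_s: 7.55
position: [417.7, -391.7, 118.5]
tool_rot: [[0.961, 0.277, 0.0], [0.277, -0.961, -0.0], [0.0, 0.0, -1.0]]
contact_force: [-0.2, 5.2, 11.8]
finger_gap: -0.002
gripper_force: 5.7
```

{"name": "send_rows", "arguments": {
  "commands": [
    [[0, 0, -0.03], 0],
    [[0, 0, -0.06], 0],
    [[0, 0, -0.06], 0],
    [[0, 0, -0.05], 0],
    [[0, 0, 0], 0]
  ]
}}

```text
time_s: 8.18
position: [418.1, -393.3, 322.1]
tool_rot: [[0.961, 0.277, 0.003], [0.277, -0.961, -0.007], [0.001, 0.007, -1.0]]
contact_force: [-0.2, 0.3, -0.3]
finger_gap: 0.006
gripper_force: 0.0
```

```bash
python3 -c "
from h import *
plan((530,-60,340))"
```

```text
t 8.2 tcp [ 418.1 -393.3  322.1] yaw 16.07 tilt [0.0015 0.0075] F [-0.2  0.3 -0.3] j [-56.   1.   3.  91.  -0. 108.] gap 0.006
shift [ 0.1998 -0.2893 -0.0179] rows>= 5 turn 0
```

{"name": "send_rows", "arguments": {
  "commands": [
    [[0.0333, -0.048, -0.003], 0],
    [[0.0333, -0.048, -0.003], 0],
    [[0.0333, -0.048, -0.003], 0],
    [[0.0333, -0.048, -0.003], 0],
    [[0.0333, -0.048, -0.003], 0]
  ],
  "fingers": 1
}}

```text
time_s: 8.8
position: [511.1, -113.4, 331.3]
tool_rot: [[0.961, 0.277, -0.001], [0.277, -0.961, -0.0], [-0.001, -0.0, -1.0]]
contact_force: [1.4, 0.0, 0.3]
finger_gap: 0.997
gripper_force: 0.0
```

{"name": "send_rows", "arguments": {
  "commands": [
    [[0.0333, -0.048, -0.003], 0],
    [[0, 0, 0], 0],
    [[0, 0, 0], 0],
    [[0, 0, 0], 0]
  ]
}}

```text
time_s: 9.3
position: [529.4, -60.8, 334.9]
tool_rot: [[0.961, 0.275, -0.001], [0.275, -0.961, -0.0], [-0.001, -0.0, -1.0]]
contact_force: [-1.0, -0.5, -0.5]
finger_gap: 1.004
gripper_force: 0.0
```

Run:
```python
from h import *
plan()
c=cal("wrist");im=save("wrist","w2",1.4)
print([(np.round(m["uv"]),round(m["confidence"],2),at(c,m["uv"],60)[:2].round(1)) for m in eyes.mark_of("wrist","pocket")[:2]])
np.save("w2c.npy",c,allow_pickle=True); plan()
```

```text
t 9.3 tcp [529.4 -60.8 334.9] yaw 15.99 tilt [-0.001  -0.0001] F [-1.  -0.5 -0.5] j [-21.  -5.  -2.  93.  -0. 143.] gap 1.004
[(array([245.,  91.]), 0.75, array([600.4, -26.7]))]
t 9.4 tcp [529.4 -60.8 335.3] yaw 15.98 tilt [-0.0004  0.0001] F [ 0.1 -0.   0.5] j [-21.  -5.  -2.  93.  -0. 143.] gap 1.006
```

View pics/w2.png

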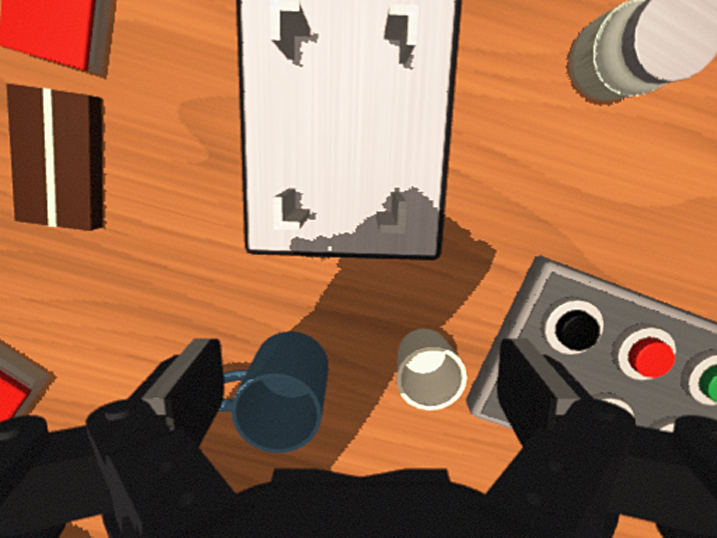

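The wrist view shows the scale plate with its four L-shaped guides at roughly (208,27), (287,27), (208,148) and (281,150) in original pixels. The carrier (40,110) lies to the left. I'll back off so the whole plate is in view.

{"name": "send_rows", "arguments": {
  "commands": [
    [[-0.03, 0, -0.02], 0],
    [[-0.03, 0, -0.02], 0],
    [[0, 0, 0], 0],
    [[0, 0, 0], 0],
    [[0, 0, 0], 0]
  ]
}}

```text
time_s: 10.02
position: [472.3, -76.2, 374.7]
tool_rot: [[0.961, 0.277, -0.001], [0.277, -0.961, 0.001], [-0.001, -0.001, -1.0]]
contact_force: [0.0, 0.2, 0.4]
finger_gap: 1.001
gripper_force: 0.0
```

Run:
```python
from h import *
def plate(n,c,im,guess):
    hsv=cv2.cvtColor(im,cv2.COLOR_RGB2HSV)
    m=((hsv[:,:,1]<60)&(hsv[:,:,2]>70)).astype(np.uint8)
    g=proj(c,[[600,-28,60]])[0].astype(int)
    k,l,st,_=cv2.connectedComponentsWithStats(m)
    lab=np.bincount(l[g[1]-8:g[1]+9,g[0]-8:g[0]+9].ravel(),minlength=k);lab[0]=0;i=lab.argmax()
    cnt=np.vstack(cv2.findContours((l==i).astype(np.uint8),0,1)[0])
    P=np.array([at(c,q[0]+0.0,60)[:2] for q in cv2.convexHull(cnt)],np.float32)
    r=cv2.minAreaRect(P);print(n,st[i],r)
im=save("wrist","w3");c=cal("wrist");plate("wrist",c,im,0)
for n in("scene","side"): plate(n,cal(n),eyes.camera(n),0)
x=np.array(im)[0:220,100:330];cv2.imwrite("pics/w3c.png",cv2.resize(x[:,:,::-1],None,fx=2.7,fy=2.7,interpolation=cv2.INTER_CUBIC))
plan()
np.save("w3cal.npy",c,allow_pickle=True)
```

```text
wrist [  180     0   139   126 16317] ((572.4738159179688, -34.84410858154297), (128.83145141601562, 145.29588317871094), 14.221369743347168)
scene [ 216  194   87   76 3457] ((603.6581420898438, -30.92096710205078), (187.14276123046875, 146.59451293945312), 14.050638198852539)
side [ 216  150   61   45 1713] ((603.2232666015625, -40.092674255371094), (185.70082092285156, 187.35308837890625), 14.10426139831543)
t 10.2 tcp [472.2 -76.  375. ] yaw 16.11 tilt [-0.0009 -0.0007] F [-0.3  0.9 -1.1] j [-25. -13.  -6.  98.  -0. 139.] gap 0.998
```

View pics/w3c.png

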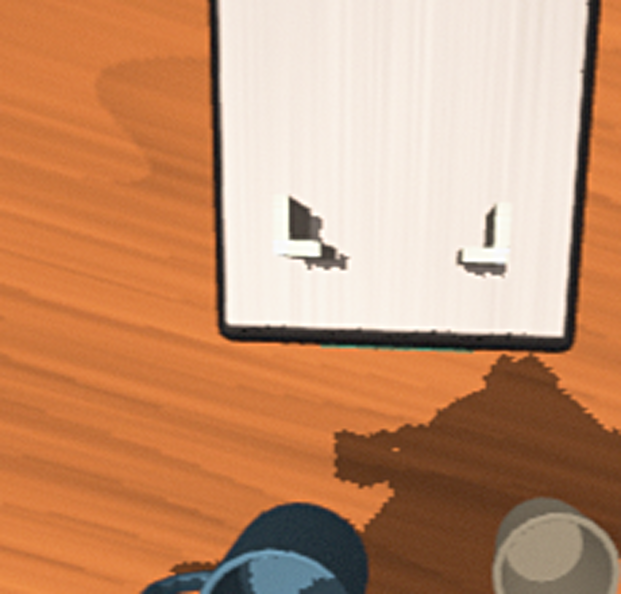

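The crop shows two guides and the near end of the plate; backing off moved the plate up in the image. I'll go forward and measure again.

{"name": "send_rows", "arguments": {
  "commands": [
    [[0.034, -0.003, 0.01], 0.017],
    [[0.034, -0.003, 0.01], 0.018],
    [[0.032, -0.003, 0.01], 0],
    [[0, 0, 0], 0],
    [[0, 0, 0], 0]
  ]
}}

```text
time_s: 10.8
position: [565.9, -41.4, 345.6]
tool_rot: [[0.97, 0.244, -0.001], [0.244, -0.97, -0.0], [-0.001, -0.0, -1.0]]
contact_force: [-0.9, 0.1, -0.0]
finger_gap: 1.001
gripper_force: 0.0
```

Run:
```python
from h import *
plan()
c=cal("wrist");im=save("wrist","w4")
np.save("w4.npy",im)
import json;json.dump({k:np.array(v).tolist() for k,v in c.items()},open("w4.json","w"))
hsv=cv2.cvtColor(im,cv2.COLOR_RGB2HSV)
m=((hsv[:,:,1]<60)&(hsv[:,:,2]>60)).astype(np.uint8)
k,l,st,_=cv2.connectedComponentsWithStats(m)
g=proj(c,[[602,-28,60]])[0].astype(int);print(g)
lab=np.bincount(l[g[1]-8:g[1]+9,g[0]-8:g[0]+9].ravel(),minlength=k);lab[0]=0;i=lab.argmax()
cnt=np.vstack(cv2.findContours((l==i).astype(np.uint8),0,1)[0])
P=np.array([at(c,q[0],60)[:2] for q in cv2.convexHull(cnt)],np.float32)
print(st[i],cv2.minAreaRect(P))
x0=max(g[0]-85,0);y0=max(g[1]-105,0);x=im[y0:y0+210,x0:x0+190];print(x0,y0)
cv2.imwrite("pics/w4c.png",cv2.resize(x[:,:,::-1],None,fx=2.8,fy=2.8,interpolation=cv2.INTER_CUBIC))
```

```text
t 10.8 tcp [565.9 -41.4 345.6] yaw 14.1 tilt [-0.0007 -0.0001] F [-0.9  0.1 -0. ] j [-17.   1.   5.  94.  -0. 149.] gap 1.001
[253 129]
[  181    37   146   177 24047] ((600.3544311523438, -28.038429260253906), (184.62664794921875, 145.6761932373047), 14.141426086425781)
168 24
```

View pics/w4c.png

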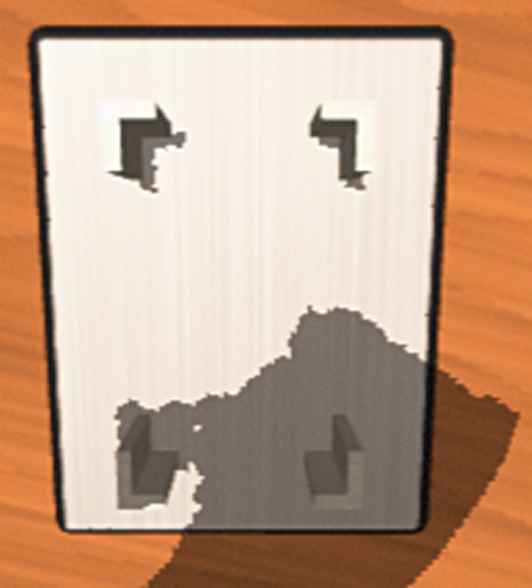

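Run:
```python
from h import *
import json
c=json.load(open("w4.json"))
p=(600.4,-28.0,np.radians(14.1))
for nm,d,z0 in(("innerbase",(118,72,62),60),("outer",(128,82,62),60)):
    print(nm,((proj(c,corners(p,d,z0))-[168,24])*2.8).round(0).tolist())
plan((475,190,300,8.7))
```

```text
innerbase [[330.0, 450.0], [346.0, 494.0], [150.0, 450.0], [130.0, 494.0], [338.0, 136.0], [357.0, 117.0], [140.0, 136.0], [117.0, 116.0]]
outer [[342.0, 462.0], [360.0, 508.0], [137.0, 462.0], [115.0, 508.0], [352.0, 121.0], [374.0, 99.0], [126.0, 121.0], [99.0, 99.0]]
t 10.8 tcp [565.8 -41.5 346.1] yaw 14.09 tilt [0.     0.0003] F [ 0.3 -0.5 -0.5] j [-17.   1.   5.  94.  -0. 149.] gap 0.999
shift [-0.0317 -0.2467  0.0461] rows>= 4 turn 0.094
```

The crop shows the guide top corners at (117,508), (360,508), (100,100) and (375,100). All match the pocket model within a pixel, so the pocket is at (600.4, -28.0), yaw 14.1°.

{"name": "send_rows", "arguments": {
  "commands": [
    [[-0.0063, -0.0493, 0.009], 0],
    [[-0.0063, -0.0493, 0.009], 0],
    [[-0.0063, -0.0493, 0.009], 0],
    [[-0.0063, -0.0493, 0.009], 0],
    [[-0.0063, -0.0493, 0.009], 0.094]
  ]
}}

```text
time_s: 11.48
position: [474.7, 190.8, 301.3]
tool_rot: [[0.989, 0.149, 0.002], [0.149, -0.989, 0.0], [0.002, 0.0, -1.0]]
contact_force: [0.7, 0.7, -0.4]
finger_gap: 1.0
gripper_force: 0.0
```

{"name": "send_rows", "arguments": {
  "commands": [
    [[0, 0, 0], 0],
    [[0, 0, 0], 0],
    [[0, 0, 0], 0]
  ]
}}

```text
time_s: 11.85
position: [476.1, 188.9, 301.1]
tool_rot: [[0.989, 0.15, 0.001], [0.15, -0.989, -0.0], [0.001, 0.0, -1.0]]
contact_force: [-0.4, 0.6, -0.4]
finger_gap: 1.004
gripper_force: 0.0
```

```bash
cat >> h.py <<'E'
def wristfit(t,g,zdrop=None):
    c=cal("wrist");im=eyes.camera("wrist")
    ms=near("wrist",t,c,g)
    if not ms: print("none",t);return
    m=ms[0];ys,xs=np.where(m);print(t,"bbox",xs.min(),xs.max(),ys.min(),ys.max())
    p,f=fitbox([(c,m)],DIM[t],g);print(t,p[:2].round(1),np.degrees(p[2]).round(1)%180,round(f,3));return p
E
python3 - <<'E'
from h import *
p=wristfit("carrier",(513,197))
q=wristfit("tub_berry",(643,207))
plan((p[0],p[1],150,np.degrees(p[2])),(p[0],p[1],69))
E
```

```text
carrier bbox 223 285 78 183
carrier [511.  198.1] 8.0 0.027
tub_berry bbox 225 298 0 60
tub_berry [642.6 207.2] 0.9000000000000057 0.016
t 12.1 tcp [476.  189.3 300.8] yaw 8.63 tilt [0.0001 0.0001] F [-0.7 -0.6  0.3] j [  7.  -9. -10.  90.  -0. 178.] gap 1.0
shift [ 0.0359 -0.0035  0.1508] rows>= 3 turn 0.0103
shift [0.    0.    0.081] rows>= 2 turn 0
```

j6 would run past its range here, so I'll turn the gripper half round. That gives the same grasp.

{"name": "send_rows", "arguments": {
  "commands": [
    [[0, 0, 0], -0.185],
    [[0, 0, 0], -0.185],
    [[0, 0, 0], -0.185],
    [[0, 0, 0], -0.185],
    [[0, 0, 0], -0.185]
  ]
}}

```text
time_s: 12.68
position: [475.8, 189.6, 300.6]
tool_rot: [[0.469, 0.883, -0.0], [0.883, -0.469, -0.0], [-0.0, -0.0, -1.0]]
contact_force: [0.6, 1.0, -0.1]
finger_gap: 0.998
gripper_force: 0.0
```

{"name": "send_rows", "arguments": {
  "commands": [
    [[0, 0, 0], -0.185],
    [[0, 0, 0], -0.185],
    [[0, 0, 0], -0.185],
    [[0, 0, 0], -0.185],
    [[0, 0, 0], -0.185]
  ]
}}

```text
time_s: 13.3
position: [475.9, 189.6, 300.6]
tool_rot: [[-0.423, 0.906, -0.0], [0.906, 0.423, -0.0], [-0.0, -0.0, -1.0]]
contact_force: [0.3, 1.0, -0.1]
finger_gap: 0.999
gripper_force: 0.0
```

{"name": "send_rows", "arguments": {
  "commands": [
    [[0, 0, 0], -0.185],
    [[0, 0, 0], -0.185],
    [[0, 0, 0], -0.185],
    [[0, 0, 0], -0.185],
    [[0, 0, 0], -0.185]
  ]
}}

```text
time_s: 13.92
position: [475.9, 189.6, 300.6]
tool_rot: [[-0.978, 0.208, -0.0], [0.208, 0.978, -0.0], [0.0, -0.0, -1.0]]
contact_force: [1.1, -0.5, -0.1]
finger_gap: 1.002
gripper_force: 0.0
```

{"name": "send_rows", "arguments": {
  "commands": [
    [[0, 0, 0], -0.185],
    [[0, 0, 0], -0.185],
    [[-0.04, 0, 0], 0],
    [[-0.04, 0, 0], 0],
    [[0, 0, 0], 0]
  ]
}}

```text
time_s: 14.55
position: [556.3, 201.8, 298.8]
tool_rot: [[-0.988, -0.154, -0.002], [-0.154, 0.988, -0.0], [0.002, -0.0, -1.0]]
contact_force: [-0.7, -0.8, -0.5]
finger_gap: 1.003
gripper_force: 0.0
```

Run:
```python
from h import *
plan()
p=wristfit("carrier",(513,197))
plan((p[0],p[1],110,np.degrees(p[2])),(p[0],p[1],69))
```

```text
t 14.6 tcp [556.3 201.8 298.8] yaw -171.17 tilt [ 0.0024 -0.0001] F [-0.7 -0.8 -0.5] j [ 7.  5.  4. 89. -0. -2.] gap 1.003
carrier bbox 229 293 70 178
carrier [510.1 198.6] 8.6 0.02
t 14.7 tcp [554.6 202.  300.2] yaw -171.13 tilt [ 0.0013 -0.    ] F [ 0.2 -0.   0.1] j [ 7.  4.  3. 89. -0. -2.] gap 1.002
shift [0.0445 0.0035 0.1902] rows>= 4 turn 0.0044
shift [-0.     0.     0.041] rows>= 1 turn 0
```

{"name": "send_rows", "arguments": {
  "commands": [
    [[0.022, 0.0018, 0.045], 0.008],
    [[0.022, 0.0017, 0.045], 0],
    [[0, 0, 0.05], 0],
    [[0, 0, 0.05], 0],
    [[0, 0, 0.02], 0]
  ]
}}

```text
time_s: 15.28
position: [508.3, 198.8, 88.1]
tool_rot: [[-0.989, -0.147, -0.003], [-0.147, 0.989, -0.001], [0.003, -0.0, -1.0]]
contact_force: [0.3, 0.3, 0.9]
finger_gap: 0.999
gripper_force: 0.0
```

{"name": "send_rows", "arguments": {
  "commands": [
    [[0, 0, 0.02], 0],
    [[0, 0, 0], 0],
    [[0, 0, 0], 0]
  ]
}}

```text
time_s: 15.65
position: [511.0, 199.2, 72.0]
tool_rot: [[-0.989, -0.147, 0.002], [-0.147, 0.989, 0.0], [-0.002, -0.0, -1.0]]
contact_force: [0.9, 0.6, 0.2]
finger_gap: 0.998
gripper_force: 0.0
```

{"name": "send_rows", "arguments": {
  "commands": [
    [[0, 0, 0], 0],
    [[0, 0, 0], 0],
    [[0, 0, 0], 0],
    [[0, 0, 0], 0],
    [[0, 0, 0], 0]
  ],
  "fingers": 0
}}

```text
time_s: 16.27
position: [511.5, 199.3, 72.3]
tool_rot: [[-0.989, -0.147, 0.002], [-0.147, 0.989, 0.0], [-0.002, -0.0, -1.0]]
contact_force: [-1.7, -0.6, 6.8]
finger_gap: 0.732
gripper_force: 66.5
```

{"name": "send_rows", "arguments": {
  "commands": [
    [[0, 0, -0.03], 0],
    [[0, 0, -0.06], 0],
    [[0, 0, -0.05], 0],
    [[0, 0, 0], 0],
    [[0, 0, 0], 0]
  ]
}}

```text
time_s: 16.9
position: [510.6, 199.2, 210.3]
tool_rot: [[-0.989, -0.147, -0.0], [-0.147, 0.989, -0.0], [0.0, -0.0, -1.0]]
contact_force: [-0.4, -0.6, -1.9]
finger_gap: 0.729
gripper_force: 66.2
```

Run:
```python
from h import *
save("wrist","w5",1.2)
plan((600.4,-28,230,14.1),(600.4,-28,130))
```

```text
t 16.9 tcp [510.1 199.1 209.4] yaw -171.57 tilt [ 0.0018 -0.0001] F [ 0.7  0.7 -2. ] j [  8.  -3. -13.  80.  -0.  -1.] gap 0.73
shift [-0.056  -0.2379 -0.0206] rows>= 4 turn -0.0989
shift [-0.   0.   0.1] rows>= 2 turn 0
```

View pics/w5.png

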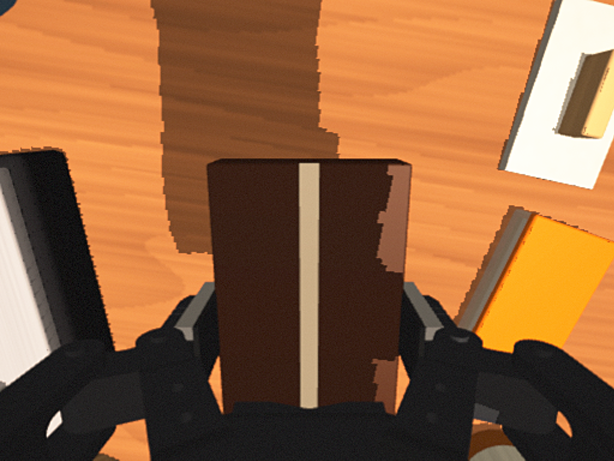

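The carrier is held squarely between the pads, with its front edge at pixels (173,136) to (342,136). I'll check its offset in the hand.

```bash
cat >> h.py <<'E'
def inhand(uvs,z):
    """tool-frame xy (mm) of pixels at height z"""
    s=manip.state();R=np.array(s["tool_rot"]);c=cal("wrist")
    for u in uvs: print("inhand",(R.T@(at(c,u,z)-s["position"])).round(1))
E
python3 - <<'E'
from h import *
inhand([(208/1.2,163/1.2),(410/1.2,163/1.2)],manip.state()["position"][2]-52.2)
E
```

```text
inhand [ 55.7 -30.3  52.3]
inhand [55.7 31.7 52.3]
```

{"name": "send_rows", "arguments": {
  "commands": [
    [[-0.0114, -0.0476, -0.01], 0],
    [[-0.0114, -0.0476, -0.01], 0],
    [[-0.0114, -0.0476, -0.01], 0],
    [[-0.0114, -0.0476, 0], 0],
    [[-0.0112, -0.0476, 0], -0.099]
  ]
}}

```text
time_s: 17.58
position: [601.5, -29.3, 238.8]
tool_rot: [[-0.969, -0.245, -0.002], [-0.246, 0.969, 0.001], [0.002, 0.001, -1.0]]
contact_force: [0.8, 0.1, -0.8]
finger_gap: 0.728
gripper_force: 66.2
```

{"name": "send_rows", "arguments": {
  "commands": [
    [[0, 0, 0], 0],
    [[0, 0, 0], 0],
    [[0, 0, 0], 0]
  ]
}}

```text
time_s: 17.95
position: [601.3, -26.8, 240.1]
tool_rot: [[-0.97, -0.244, -0.001], [-0.244, 0.97, 0.0], [0.001, 0.001, -1.0]]
contact_force: [-0.4, 0.4, -1.0]
finger_gap: 0.729
gripper_force: 66.3
```

Run:
```python
from h import *
plan((601,-27.9,200,14.1),(601,-27.9,133.5,14.1))
```

```text
t 17.9 tcp [601.3 -26.8 240.1] yaw -165.85 tilt [0.0009 0.0006] F [-0.4  0.4 -1. ] j [-15.   6.  -1.  83.   0. -29.] gap 0.729
shift [ 0.0005 -0.001   0.0401] rows>= 1 turn 0.0009
shift [-0.      0.      0.0665] rows>= 2 turn 0.0
```

{"name": "send_rows", "arguments": {
  "commands": [
    [[0.0005, -0.001, 0.03], 0],
    [[0, 0, 0.03], 0],
    [[0, 0, 0.02], 0],
    [[0, 0, 0.02], 0],
    [[0, 0, 0], 0]
  ]
}}

```text
time_s: 18.58
position: [600.7, -28.5, 139.1]
tool_rot: [[-0.97, -0.244, -0.002], [-0.244, 0.97, 0.001], [0.002, 0.001, -1.0]]
contact_force: [0.8, 0.4, -0.3]
finger_gap: 0.731
gripper_force: 66.3
```

{"name": "send_rows", "arguments": {
  "commands": [
    [[0, 0, 0.005], 0],
    [[0, 0, 0.001], 0],
    [[0, 0, 0.001], 0],
    [[0, 0, 0], 0],
    [[0, 0, 0], 0]
  ]
}}

```text
time_s: 19.2
position: [601.6, -29.1, 133.9]
tool_rot: [[-0.97, -0.244, 0.0], [-0.244, 0.97, -0.0], [-0.0, -0.0, -1.0]]
contact_force: [-0.8, -0.1, -1.7]
finger_gap: 0.733
gripper_force: 66.3
```

{"name": "send_rows", "arguments": {
  "commands": [
    [[0, 0, 0.001], 0],
    [[0, 0, 0.0007], 0],
    [[0, 0, 0], 0],
    [[0, 0, 0], 0]
  ]
}}

```text
time_s: 19.7
position: [601.6, -29.1, 132.3]
tool_rot: [[-0.97, -0.244, 0.0], [-0.244, 0.97, -0.0], [-0.0, -0.0, -1.0]]
contact_force: [-2.9, -0.2, 4.0]
finger_gap: 0.734
gripper_force: 66.8
```

{"name": "send_rows", "arguments": {
  "commands": [
    [[0, 0, 0], 0],
    [[0, 0, 0], 0],
    [[0, 0, 0], 0],
    [[0, 0, 0], 0]
  ],
  "fingers": 1
}}

```text
time_s: 20.2
position: [601.5, -29.0, 131.9]
tool_rot: [[-0.97, -0.244, -0.0], [-0.244, 0.97, -0.0], [0.0, -0.0, -1.0]]
contact_force: [-0.1, 0.4, 0.8]
finger_gap: 1.002
gripper_force: 0.0
```

{"name": "send_rows", "arguments": {
  "commands": [
    [[0, 0, -0.04], 0],
    [[0, 0, -0.06], 0],
    [[0, 0, -0.06], 0],
    [[0, 0, -0.05], 0],
    [[0, 0, 0], 0]
  ]
}}

```text
time_s: 20.82
position: [602.8, -29.3, 347.0]
tool_rot: [[-0.97, -0.244, 0.007], [-0.244, 0.97, -0.002], [-0.007, -0.004, -1.0]]
contact_force: [0.3, -0.4, -0.2]
finger_gap: 1.0
gripper_force: 0.0
```

Run:
```python
from h import *
c=cal("wrist"); save("wrist","w6",1.2)
print([ (m["uv"],m["confidence"]) for m in eyes.mark_of("wrist","carrier")])
for m in near("wrist","carrier",c,(600,-28),80):
    p,f=fitbox([(c,m)],DIM["carrier"],(600,-28),60);print(p,np.degrees(p[2]),f)
plan((690,210,300))
```

```text
[([262.3, 161.3], 0.65)]
[599.8295 -28.6872   3.389 ] 194.17772668007822 0.024225592613220215
t 21.0 tcp [601.4 -29.  340.7] yaw -165.9 tilt [0.0013 0.0006] F [-0.4  0.3  0.1] j [-15.   7.  11.  94.  -0. -29.] gap 1.002
shift [-0.1442  0.2102  0.0407] rows>= 4 turn 0
```

{"name": "send_rows", "arguments": {
  "commands": [
    [[-0.025, 0.041, 0.008], 0],
    [[-0.026, 0.041, 0.008], 0],
    [[-0.026, 0.042, 0.008], 0],
    [[-0.026, 0.042, 0.008], 0],
    [[-0.026, 0.042, 0.008], 0]
  ]
}}

```text
time_s: 21.6
position: [675.7, 205.7, 299.4]
tool_rot: [[-0.97, -0.244, -0.003], [-0.244, 0.97, -0.001], [0.003, 0.0, -1.0]]
contact_force: [0.6, -0.5, 0.4]
finger_gap: 1.0
gripper_force: 0.0
```

{"name": "send_rows", "arguments": {
  "commands": [
    [[0, 0, 0], 0.119],
    [[0, 0, 0], 0.118],
    [[0, 0, 0], 0],
    [[0, 0, 0], 0]
  ]
}}

```text
time_s: 22.1
position: [675.7, 204.0, 300.9]
tool_rot: [[-1.0, -0.011, -0.002], [-0.011, 1.0, -0.0], [0.002, -0.0, -1.0]]
contact_force: [0.2, 0.1, -0.2]
finger_gap: 0.997
gripper_force: 0.0
```

Run:
```python
from h import *
p=wristfit("tub_berry",(643,207))
plan((p[0],p[1],110,np.degrees(p[2])),(p[0],p[1],76))
```

```text
tub_berry bbox 229 293 81 188
tub_berry [641.  207.4] 0.4000000000000057 0.026
t 22.2 tcp [675.8 204.  301.5] yaw -179.39 tilt [ 0.0006 -0.0001] F [-0.1 -0.2  0. ] j [ 6. 26. 28. 93. -0.  6.] gap 0.997
shift [0.0348 0.0038 0.1915] rows>= 4 turn 0.0034
shift [-0.     0.     0.034] rows>= 1 turn 0
```

{"name": "send_rows", "arguments": {
  "commands": [
    [[0.0172, 0.0019, 0.045], 0.003],
    [[0.0173, 0.0018, 0.045], 0],
    [[0, 0, 0.05], 0],
    [[0, 0, 0.05], 0],
    [[0, 0, 0.02], 0]
  ]
}}

```text
time_s: 22.82
position: [639.5, 207.2, 88.6]
tool_rot: [[-1.0, -0.007, -0.005], [-0.007, 1.0, -0.001], [0.005, -0.001, -1.0]]
contact_force: [-0.7, -0.0, 0.8]
finger_gap: 0.999
gripper_force: 0.0
```

{"name": "send_rows", "arguments": {
  "commands": [
    [[0, 0, 0.0155], 0],
    [[0, 0, 0], 0],
    [[0, 0, 0], 0]
  ]
}}

```text
time_s: 23.2
position: [642.6, 207.7, 78.4]
tool_rot: [[-1.0, -0.006, 0.003], [-0.006, 1.0, 0.0], [-0.003, 0.0, -1.0]]
contact_force: [-1.0, 0.0, -0.0]
finger_gap: 0.997
gripper_force: 0.0
```

{"name": "send_rows", "arguments": {
  "commands": [
    [[0, 0, 0], 0],
    [[0, 0, 0], 0],
    [[0, 0, 0], 0],
    [[0, 0, 0], 0],
    [[0, 0, 0], 0]
  ],
  "fingers": 0
}}

```text
time_s: 23.82
position: [642.4, 207.7, 78.2]
tool_rot: [[-1.0, -0.006, 0.002], [-0.006, 1.0, 0.0], [-0.002, 0.0, -1.0]]
contact_force: [-1.0, -0.4, 6.2]
finger_gap: 0.735
gripper_force: 67.7
```

{"name": "send_rows", "arguments": {
  "commands": [
    [[0, 0, -0.03], 0],
    [[0, 0, -0.06], 0],
    [[0, 0, -0.06], 0],
    [[0, 0, -0.03], 0],
    [[0, 0, 0], 0]
  ]
}}

```text
time_s: 24.45
position: [642.6, 207.8, 259.8]
tool_rot: [[-1.0, -0.006, 0.005], [-0.006, 1.0, 0.001], [-0.005, 0.001, -1.0]]
contact_force: [0.5, -1.0, -2.1]
finger_gap: 0.736
gripper_force: 66.8
```

Run:
```python
from h import *
im=save("wrist","w7")
m=(im[:,:,0]>120)&(im[:,:,1]<60)&(im[:,:,2]<60);m[:, :130]=0;m[:,380:]=0
ys,xs=np.where(m);print(xs.min(),xs.max(),ys.min(),[ (r,np.where(m[r])[0].min(),np.where(m[r])[0].max()) for r in(ys.min()+3,ys.min()+30) if m[r].any()])
r=ys.min();inhand([(xs.min(),r),(xs.max(),r)],manip.state()["position"][2]-46)
plan((600.4,-28,270,14.1),(600.4,-28,156,14.1))
```

```text
170 344 135 [(np.int64(138), np.int64(171), np.int64(342)), (np.int64(165), np.int64(172), np.int64(342))]
inhand [ 56.6 -30.   45.9]
inhand [56.7 30.6 45.9]
t 24.5 tcp [641.8 207.7 257. ] yaw -179.64 tilt [-0.0016  0.0001] F [-0.3  0.6 -2.5] j [ 7. 19. 15. 86. -0.  6.] gap 0.735
shift [ 0.0429 -0.2354 -0.013 ] rows>= 4 turn -0.2399
shift [-0.     0.     0.114] rows>= 2 turn 0.0
```

{"name": "send_rows", "arguments": {
  "commands": [
    [[0.0083, -0.0471, -0.005], -0.12],
    [[0, 0, 0], 0]
  ]
}}

```text
time_s: 24.75
position: [632.7, 158.1, 259.2]
tool_rot: [[-0.992, -0.125, -0.003], [-0.125, 0.992, -0.001], [0.003, -0.0, -1.0]]
contact_force: [0.3, 0.6, -1.4]
finger_gap: 0.732
gripper_force: 66.7
```

Run:
```python
from h import *
plan((601.6,-28,265,14.1),(601.6,-28,159,14.1))
```

```text
t 24.8 tcp [632.7 158.1 259.2] yaw -172.83 tilt [ 0.0033 -0.0005] F [ 0.3  0.6 -1.4] j [ 3. 15. 11. 86. -0. -5.] gap 0.732
shift [ 0.054  -0.1808 -0.0058] rows>= 3 turn -0.1209
shift [-0.     0.     0.106] rows>= 2 turn 0.0
```

{"name": "send_rows", "arguments": {
  "commands": [
    [[0.0135, -0.0452, -0.002], 0],
    [[0.0135, -0.0452, -0.002], 0],
    [[0.0135, -0.0452, -0.002], 0],
    [[0.0135, -0.0452, 0], 0],
    [[0, 0, 0], -0.121]
  ]
}}

```text
time_s: 25.38
position: [601.7, -28.1, 265.3]
tool_rot: [[-0.97, -0.243, -0.003], [-0.243, 0.97, 0.0], [0.003, 0.001, -1.0]]
contact_force: [-0.9, 1.0, -1.8]
finger_gap: 0.733
gripper_force: 66.8
```

{"name": "send_rows", "arguments": {
  "commands": [
    [[0, 0, 0], 0],
    [[0, 0, 0], 0],
    [[0, 0, 0], 0]
  ]
}}

```text
time_s: 25.75
position: [602.6, -25.0, 267.0]
tool_rot: [[-0.97, -0.244, -0.001], [-0.244, 0.97, 0.0], [0.001, 0.0, -1.0]]
contact_force: [-0.2, -0.5, -2.5]
finger_gap: 0.734
gripper_force: 66.8
```

Run:
```python
from h import *
plan((601.6,-28,165,14.1),(601.6,-28,158.2,14.1))
```

```text
t 25.8 tcp [602.6 -25.  267. ] yaw -165.87 tilt [0.0005 0.0003] F [-0.2 -0.5 -2.5] j [-15.   6.   2.  86.  -0. -29.] gap 0.734
shift [ 0.0017 -0.0027  0.102 ] rows>= 2 turn 0.0006
shift [-0.      0.      0.0068] rows>= 1 turn 0.0
```

{"name": "send_rows", "arguments": {
  "commands": [
    [[0.0012, -0.002, 0.03], 0],
    [[0, 0, 0.03], 0],
    [[0, 0, 0.025], 0],
    [[0, 0, 0.015], 0],
    [[0, 0, 0], 0]
  ]
}}

```text
time_s: 26.38
position: [601.4, -27.6, 166.5]
tool_rot: [[-0.97, -0.245, -0.002], [-0.245, 0.97, 0.0], [0.002, 0.001, -1.0]]
contact_force: [0.1, -1.3, -1.8]
finger_gap: 0.735
gripper_force: 66.8
```

{"name": "send_rows", "arguments": {
  "commands": [
    [[0, 0, 0.004], 0],
    [[0, 0, 0.002], 0],
    [[0, 0, 0.001], 0],
    [[0, 0, 0], 0],
    [[0, 0, 0], 0]
  ]
}}

```text
time_s: 27.0
position: [602.0, -28.0, 160.7]
tool_rot: [[-0.97, -0.245, 0.0], [-0.245, 0.97, -0.0], [-0.0, -0.0, -1.0]]
contact_force: [0.1, -0.4, -2.1]
finger_gap: 0.735
gripper_force: 66.8
```

{"name": "send_rows", "arguments": {
  "commands": [
    [[0, 0, 0.0015], 0],
    [[0, 0, 0.001], 0],
    [[0, 0, 0], 0],
    [[0, 0, 0], 0]
  ]
}}

```text
time_s: 27.5
position: [602.0, -28.0, 158.2]
tool_rot: [[-0.97, -0.245, 0.0], [-0.245, 0.97, -0.0], [-0.0, -0.0, -1.0]]
contact_force: [-1.1, -0.6, 1.5]
finger_gap: 0.733
gripper_force: 67.1
```

{"name": "send_rows", "arguments": {
  "commands": [
    [[0, 0, 0], 0],
    [[0, 0, 0], 0],
    [[0, 0, 0], 0],
    [[0, 0, 0], 0]
  ],
  "fingers": 1
}}

```text
time_s: 28.0
position: [601.9, -27.9, 158.0]
tool_rot: [[-0.97, -0.245, 0.0], [-0.245, 0.97, -0.0], [-0.0, -0.0, -1.0]]
contact_force: [0.1, 0.3, 0.1]
finger_gap: 1.001
gripper_force: 0.0
```

{"name": "send_rows", "arguments": {
  "commands": [
    [[0, 0, -0.04], 0],
    [[0, 0, -0.06], 0],
    [[0, 0, -0.06], 0],
    [[0, 0, -0.03], 0],
    [[0, 0, 0], 0]
  ]
}}

```text
time_s: 28.62
position: [602.8, -28.2, 351.1]
tool_rot: [[-0.97, -0.245, 0.005], [-0.245, 0.97, -0.001], [-0.004, -0.003, -1.0]]
contact_force: [0.1, 0.1, -0.0]
finger_gap: 1.0
gripper_force: 0.0
```

Run:
```python
from h import *
C={n:cal(n) for n in("scene","wrist")}
for n in C: save(n,n+"8",1.2)
for n in C:
  for m in near(n,"tub_berry",C[n],(600,-28),90):
    p,f=fitbox([(C[n],m)],DIM["tub_berry"],(600,-28),80);print(n,p,np.degrees(p[2]),f)
for m in near("scene","tub_peach",C["scene"],(540,366)): print("peach",fitbox([(C["scene"],m)],DIM["tub_peach"],(540,366)))
plan((575,360,300,167.5))
```

```text
scene [600.3617 -26.6312   0.2404] 13.77136578384076 0.09893476963043213
wrist [602.6711 -27.4034   3.3893] 194.19379800706548 0.014735758304595947
peach (array([536.9297, 366.0102,  -0.1956]), np.float64(0.10730975866317749))
t 28.9 tcp [601.5 -27.8 346.3] yaw -165.84 tilt [0.0022 0.0012] F [ 0.2 -0.2  0.4] j [-15.   7.  11.  94.  -0. -29.] gap 0.999
shift [-0.0692  0.3825  0.0463] rows>= 7 turn 0.4653
```

{"name": "send_rows", "arguments": {
  "commands": [
    [[-0.011, 0.0545, 0.006], 0.066],
    [[0, 0, 0], 0]
  ]
}}

```text
time_s: 29.12
position: [598.4, 30.4, 340.5]
tool_rot: [[-0.983, -0.183, -0.002], [-0.183, 0.983, 0.001], [0.002, 0.001, -1.0]]
contact_force: [0.4, -0.4, 0.1]
finger_gap: 1.003
gripper_force: 0.0
```

Run:
```python
from h import *
c=cal("scene");eyes.camera("scene")
for t in("bowl","syrup","mug"): print(t,[(at(c,m["uv"],0)[:2].round(0),m["confidence"]) for m in eyes.mark_of("scene",t)[:2]])
plan((573,358.5,300,168))
```

```text
bowl [(array([470., 521.]), 0.95)]
syrup [(array([697., 370.]), 0.92), (array([ 457., -408.]), 0.61)]
mug [(array([377., -38.]), 0.9)]
t 29.3 tcp [599.2  27.  341.5] yaw -169.62 tilt [ 0.0007 -0.    ] F [ 0.3 -0.4  0.3] j [-10.   7.  10.  94.  -0. -20.] gap 1.0
shift [-0.034   0.3308  0.0415] rows>= 6 turn 0.3906
```

{"name": "send_rows", "arguments": {
  "commands": [
    [[-0.0049, 0.0473, 0.006], 0],
    [[-0.0049, 0.0473, 0.006], 0],
    [[-0.0049, 0.0473, 0.006], 0],
    [[-0.0049, 0.0473, 0.006], 0],
    [[-0.0049, 0.0473, 0.006], 0]
  ]
}}

```text
time_s: 29.95
position: [581.0, 265.1, 311.7]
tool_rot: [[-0.984, -0.179, 0.0], [-0.179, 0.984, -0.0], [-0.0, -0.0, -1.0]]
contact_force: [-0.3, -0.0, 0.7]
finger_gap: 1.002
gripper_force: 0.0
```

{"name": "send_rows", "arguments": {
  "commands": [
    [[-0.0049, 0.0473, 0.006], 0],
    [[-0.0049, 0.0473, 0.006], 0],
    [[0, 0, 0], 0.13],
    [[0, 0, 0], 0.13],
    [[0, 0, 0], 0.13]
  ]
}}

```text
time_s: 30.58
position: [573.9, 358.6, 299.6]
tool_rot: [[-0.977, 0.212, -0.0], [0.212, 0.977, -0.0], [0.0, -0.0, -1.0]]
contact_force: [-0.4, -0.3, 0.2]
finger_gap: 1.001
gripper_force: 0.0
```

{"name": "send_rows", "arguments": {
  "commands": [
    [[0, 0, 0], 0],
    [[0, 0, 0], 0],
    [[0, 0, 0], 0]
  ]
}}

```text
time_s: 30.95
position: [573.5, 359.2, 299.9]
tool_rot: [[-0.979, 0.206, 0.0], [0.206, 0.979, -0.0], [-0.0, -0.0, -1.0]]
contact_force: [0.2, -0.4, 0.2]
finger_gap: 1.005
gripper_force: 0.0
```

Run:
```python
from h import *
p=wristfit("tub_peach",(538,366))
plan((p[0],p[1],110,np.degrees(p[2])),(p[0],p[1],76))
```

```text
tub_peach bbox 224 288 79 187
tub_peach [537.4 366.5] 169.1 0.027
t 31.1 tcp [573.4 359.4 300. ] yaw 168.08 tilt [-0.0001 -0.0001] F [-0.3  0.7 -0.3] j [21. 20. 21. 91. -0. 33.] gap 0.999
shift [ 0.0367 -0.0005  0.19  ] rows>= 4 turn -0.0181
shift [0.    0.    0.034] rows>= 1 turn 0
```

{"name": "send_rows", "arguments": {
  "commands": [
    [[0.0187, -0.0003, 0.045], -0.015],
    [[0.0188, 0, 0.045], 0],
    [[0, 0, 0.05], 0],
    [[0, 0, 0.05], 0],
    [[0, 0, 0.02], 0]
  ]
}}

```text
time_s: 31.68
position: [534.8, 365.9, 86.7]
tool_rot: [[-0.981, 0.192, -0.004], [0.192, 0.981, -0.002], [0.004, -0.003, -1.0]]
contact_force: [-0.8, 0.6, -0.0]
finger_gap: 1.0
gripper_force: 0.0
```

{"name": "send_rows", "arguments": {
  "commands": [
    [[0, 0, 0.014], 0],
    [[0, 0, 0], 0],
    [[0, 0, 0], 0]
  ]
}}

```text
time_s: 32.05
position: [537.6, 367.1, 77.9]
tool_rot: [[-0.981, 0.193, 0.003], [0.193, 0.981, 0.001], [-0.002, 0.001, -1.0]]
contact_force: [1.3, 1.4, 0.4]
finger_gap: 1.003
gripper_force: 0.0
```

{"name": "send_rows", "arguments": {
  "commands": [
    [[0, 0, 0], 0],
    [[0, 0, 0], 0],
    [[0, 0, 0], 0],
    [[0, 0, 0], 0],
    [[0, 0, 0], 0]
  ],
  "fingers": 0
}}

```text
time_s: 32.67
position: [537.3, 367.0, 77.5]
tool_rot: [[-0.981, 0.192, 0.002], [0.192, 0.981, 0.001], [-0.002, 0.001, -1.0]]
contact_force: [-1.2, 0.4, 5.7]
finger_gap: 0.737
gripper_force: 67.5
```

{"name": "send_rows", "arguments": {
  "commands": [
    [[0, 0, -0.03], 0],
    [[0, 0, -0.06], 0],
    [[0, 0, -0.06], 0],
    [[0, 0, -0.06], 0],
    [[0, 0, 0], 0]
  ]
}}

```text
time_s: 33.3
position: [538.3, 367.4, 292.6]
tool_rot: [[-0.981, 0.193, 0.009], [0.193, 0.981, 0.004], [-0.008, 0.005, -1.0]]
contact_force: [0.4, 0.3, -2.1]
finger_gap: 0.738
gripper_force: 66.7
```

Run:
```python
from h import *
im=save("wrist","w9")
hsv=cv2.cvtColor(im,cv2.COLOR_RGB2HSV)
m=(hsv[:,:,0]>10)&(hsv[:,:,0]<24)&(hsv[:,:,1]>235)&(hsv[:,:,2]>120);m[:, :130]=0;m[:,380:]=0
k,l,st,_=cv2.connectedComponentsWithStats(m.astype(np.uint8));i=1+st[1:,4].argmax();print(st[i])
x,y,w,h,_=st[i];inhand([(x,y),(x+w-1,y)],manip.state()["position"][2]-46)
plan((601,-28,290,14.1))
```

```text
[ 174  184  164  156 9281]
inhand [ 39.1 -30.   45.8]
inhand [39.1 29.1 45.9]
t 33.4 tcp [537.5 367.1 288.9] yaw 168.9 tilt [-0.0041  0.0027] F [ 0.5  0.3 -2.2] j [23. 15. 14. 89. -0. 34.] gap 0.736
shift [-0.1384 -0.3754 -0.0011] rows>= 7 turn -0.4399
```

View pics/w9.png

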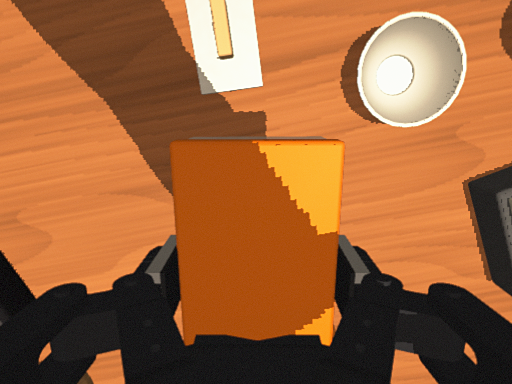

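The peach tub is held squarely, with its front lid corners at (172,142) and (343,141), so its offset is about -0.5 mm.

{"name": "send_rows", "arguments": {
  "commands": [
    [[-0.0172, -0.0469, 0], 0],
    [[-0.0172, -0.0469, 0], 0],
    [[-0.0172, -0.0469, 0], 0],
    [[-0.0172, -0.0469, 0], 0],
    [[-0.0172, -0.0469, 0], 0]
  ]
}}

```text
time_s: 33.98
position: [575.1, 118.4, 283.9]
tool_rot: [[-0.981, 0.192, -0.003], [0.192, 0.981, -0.0], [0.003, -0.001, -1.0]]
contact_force: [0.5, -0.5, -0.9]
finger_gap: 0.739
gripper_force: 66.6
```

{"name": "send_rows", "arguments": {
  "commands": [
    [[-0.0172, -0.0469, 0], 0],
    [[-0.0172, -0.0469, 0], 0],
    [[-0.0172, -0.0469, 0], 0],
    [[0, 0, 0], -0.11],
    [[0, 0, 0], -0.11]
  ]
}}

```text
time_s: 34.6
position: [598.6, -28.8, 283.7]
tool_rot: [[-1.0, -0.028, -0.003], [-0.028, 1.0, 0.001], [0.003, 0.001, -1.0]]
contact_force: [1.4, -0.8, -2.0]
finger_gap: 0.738
gripper_force: 66.7
```

{"name": "send_rows", "arguments": {
  "commands": [
    [[0, 0, 0], -0.11],
    [[0, 0, 0], -0.11],
    [[0, 0, 0], 0],
    [[0, 0, 0], 0],
    [[0, 0, 0], 0]
  ]
}}

```text
time_s: 35.22
position: [599.2, -28.0, 285.6]
tool_rot: [[-0.97, -0.242, -0.001], [-0.242, 0.97, 0.0], [0.001, 0.0, -1.0]]
contact_force: [-0.4, -0.4, -1.0]
finger_gap: 0.736
gripper_force: 66.7
```

Run:
```python
from h import *
plan((600.5,-28,196,14.1),(600.5,-28,188,14.1))
```

```text
t 35.2 tcp [599.2 -28.  285.6] yaw -165.97 tilt [0.0005 0.0002] F [-0.4 -0.4 -1. ] j [-15.   6.   3.  88.  -0. -29.] gap 0.736
shift [-0.0013 -0.0003  0.0896] rows>= 2 turn -0.0013
shift [-0.     0.     0.008] rows>= 1 turn 0.0
```

{"name": "send_rows", "arguments": {
  "commands": [
    [[-0.001, 0, 0.03], 0],
    [[0, 0, 0.03], 0],
    [[0, 0, 0.02], 0],
    [[0, 0, 0.009], 0],
    [[0, 0, 0], 0]
  ]
}}

```text
time_s: 35.85
position: [600.2, -27.8, 197.0]
tool_rot: [[-0.97, -0.244, -0.0], [-0.244, 0.97, -0.0], [0.0, 0.0, -1.0]]
contact_force: [-0.7, -0.1, -0.7]
finger_gap: 0.735
gripper_force: 66.7
```

{"name": "send_rows", "arguments": {
  "commands": [
    [[0, 0, 0.004], 0],
    [[0, 0, 0.002], 0],
    [[0, 0, 0.001], 0],
    [[0, 0, 0], 0],
    [[0, 0, 0], 0]
  ]
}}

```text
time_s: 36.48
position: [600.3, -27.8, 190.1]
tool_rot: [[-0.97, -0.244, 0.0], [-0.244, 0.97, -0.0], [-0.0, -0.0, -1.0]]
contact_force: [-1.2, -0.3, -2.1]
finger_gap: 0.738
gripper_force: 66.7
```

{"name": "send_rows", "arguments": {
  "commands": [
    [[0, 0, 0.0015], 0],
    [[0, 0, 0.001], 0],
    [[0, 0, 0], 0],
    [[0, 0, 0], 0]
  ]
}}

```text
time_s: 36.98
position: [600.3, -27.8, 187.6]
tool_rot: [[-0.97, -0.244, 0.0], [-0.244, 0.97, -0.0], [-0.0, -0.0, -1.0]]
contact_force: [-1.5, -0.6, 0.4]
finger_gap: 0.733
gripper_force: 66.8
```

{"name": "send_rows", "arguments": {
  "commands": [
    [[0, 0, 0], 0],
    [[0, 0, 0], 0],
    [[0, 0, 0], 0],
    [[0, 0, 0], 0]
  ],
  "fingers": 1
}}

```text
time_s: 37.48
position: [600.3, -27.8, 187.5]
tool_rot: [[-0.97, -0.244, 0.0], [-0.244, 0.97, -0.0], [-0.0, -0.0, -1.0]]
contact_force: [0.3, -0.7, 0.2]
finger_gap: 1.002
gripper_force: 0.0
```

{"name": "send_rows", "arguments": {
  "commands": [
    [[0, 0, -0.04], 0],
    [[0, 0, -0.06], 0],
    [[0, 0, -0.06], 0],
    [[0, 0, 0], 0],
    [[0, 0, 0], 0]
  ]
}}

```text
time_s: 38.1
position: [600.4, -27.8, 347.3]
tool_rot: [[-0.97, -0.244, 0.0], [-0.244, 0.97, -0.0], [-0.0, -0.0, -1.0]]
contact_force: [0.1, 0.1, -0.1]
finger_gap: 0.999
gripper_force: 0.0
```

Run:
```python
from h import *
C={n:cal(n) for n in("scene","wrist")}
for n in C: save(n,n+"10",1.2)
for n in C:
  for m in near(n,"tub_peach",C[n],(600,-28),140):
    p,f=fitbox([(C[n],m)],DIM["tub_peach"],(600,-28),110);print(n,p,np.degrees(p[2]),f)
c=cal("side");eyes.camera("side")
for m in near("side","cover",c,(402,361)): print(fitbox([(c,m)],(110,64,10),(402,361)))
plan((440,357,320,174.8))
```

```text
scene [601.0732 -26.3962   0.2266] 12.982737175222788 0.10631066560745239
wrist [602.429  -26.6173   3.3932] 194.4177437057301 0.047749996185302734
(array([401.056 , 360.5327,   3.1102]), np.float64(0.06038933992385864))
t 38.4 tcp [600.  -27.7 346.5] yaw -165.89 tilt [0.0014 0.0007] F [-0.2 -0.3  0.5] j [-15.   7.  11.  94.  -0. -29.] gap 0.999
shift [0.0614 0.4121 0.0265] rows>= 7 turn 0.337
```

{"name": "send_rows", "arguments": {
  "commands": [
    [[0.0077, 0.0515, 0.003], 0],
    [[0.0077, 0.0515, 0.003], 0],
    [[0.0077, 0.0515, 0.003], 0],
    [[0.0077, 0.0515, 0.003], 0],
    [[0.0077, 0.0515, 0.003], 0]
  ]
}}

```text
time_s: 39.02
position: [499.2, 214.0, 332.0]
tool_rot: [[-0.97, -0.244, -0.0], [-0.244, 0.97, -0.0], [0.0, -0.0, -1.0]]
contact_force: [0.5, 0.3, -0.5]
finger_gap: 1.001
gripper_force: 0.0
```

{"name": "send_rows", "arguments": {
  "commands": [
    [[0.0077, 0.0515, 0.003], 0],
    [[0.0077, 0.0515, 0.003], 0],
    [[0.0077, 0.0515, 0.003], 0],
    [[0, 0, 0], 0.158],
    [[0, 0, 0], 0.158]
  ]
}}

```text
time_s: 39.65
position: [439.4, 357.5, 322.9]
tool_rot: [[-0.997, 0.073, -0.001], [0.073, 0.997, -0.001], [0.001, -0.001, -1.0]]
contact_force: [-0.7, -0.5, 0.4]
finger_gap: 1.0
gripper_force: 0.0
```

{"name": "send_rows", "arguments": {
  "commands": [
    [[0, 0, 0], 0],
    [[0, 0, 0], 0],
    [[0, 0, 0], 0]
  ]
}}

```text
time_s: 40.02
position: [440.2, 356.6, 323.4]
tool_rot: [[-0.998, 0.068, -0.0], [0.068, 0.998, -0.0], [0.0, -0.0, -1.0]]
contact_force: [0.1, 0.0, -0.3]
finger_gap: 0.996
gripper_force: 0.0
```

Run:
```python
from h import *
c=cal("wrist");im=save("wrist","w11",1.3)
hsv=cv2.cvtColor(im,cv2.COLOR_RGB2HSV)
ms=near("wrist","cover",c,(402,361))
m=ms[0];ys,xs=np.where(m);print(xs.min(),xs.max(),ys.min(),ys.max())
p,f=fitbox([(c,m)],(110,64,10),(402,361));print(p,np.degrees(p[2])%180,f)
plan((p[0],p[1],140,np.degrees(p[2])),(p[0],p[1],86))
```

```text
231 288 79 176
[400.6615 362.3016   3.0766] 176.2780613750233 0.020054340362548828
t 40.1 tcp [440.2 356.7 323.5] yaw 176.05 tilt [-0.     -0.0001] F [-0.4  1.  -0. ] j [26.  0.  2. 91. -0. 30.] gap 1.003
shift [0.0398 0.0029 0.1835] rows>= 3 turn -0.004
shift [0.    0.    0.054] rows>= 1 turn 0
```

View pics/w11.png

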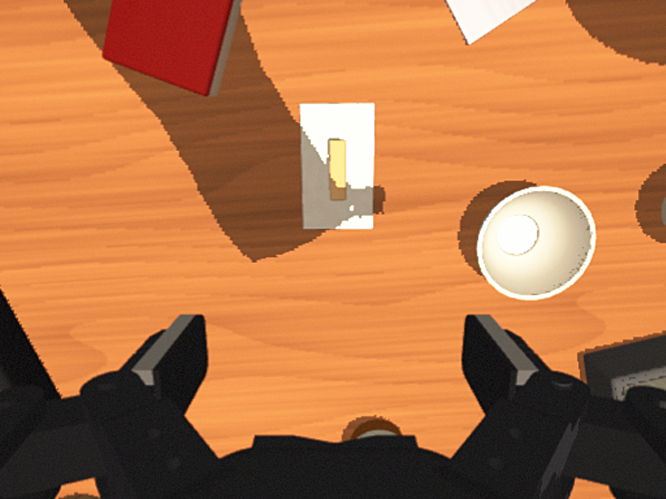

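The cover lies at about (260,128) in original pixels, tab up, with the tab at (260,130). I'll grip it by the tab.

{"name": "send_rows", "arguments": {
  "commands": [
    [[0.0202, 0.0015, 0.045], -0.004],
    [[0.0202, 0.0014, 0.045], 0],
    [[0, 0, 0.05], 0],
    [[0, 0, 0.05], 0],
    [[0, 0, 0.03], 0]
  ]
}}

```text
time_s: 40.75
position: [398.9, 361.8, 100.8]
tool_rot: [[-0.998, 0.065, -0.002], [0.065, 0.998, -0.001], [0.002, -0.001, -1.0]]
contact_force: [-0.1, 0.5, 0.0]
finger_gap: 1.003
gripper_force: 0.0
```

{"name": "send_rows", "arguments": {
  "commands": [
    [[0, 0, 0.0175], 0],
    [[0, 0, 0], 0],
    [[0, 0, 0], 0],
    [[0, 0, 0], 0]
  ]
}}

```text
time_s: 41.25
position: [400.8, 362.9, 87.4]
tool_rot: [[-0.998, 0.066, 0.002], [0.066, 0.998, 0.001], [-0.002, 0.001, -1.0]]
contact_force: [-0.0, -0.6, -0.7]
finger_gap: 1.002
gripper_force: 0.0
```

Run:
```python
from h import *
plan((400.8,362.2,86,176.3))
```

```text
t 41.2 tcp [400.8 362.9  87.4] yaw 176.23 tilt [-0.002   0.0011] F [-0.  -0.6 -0.7] j [ 28.   0. -23.  67.  -0.  32.] gap 1.002
shift [-0.     -0.0007  0.0014] rows>= 1 turn -0.0012
```

{"name": "send_rows", "arguments": {
  "commands": [
    [[0, 0, 0], 0],
    [[0, 0, 0], 0],
    [[0, 0, 0], 0],
    [[0, 0, 0], 0],
    [[0, 0, 0], 0]
  ],
  "fingers": 0
}}

```text
time_s: 41.88
position: [400.1, 362.5, 86.1]
tool_rot: [[-0.998, 0.066, 0.0], [0.066, 0.998, 0.0], [-0.0, 0.0, -1.0]]
contact_force: [-0.6, -0.2, 1.8]
finger_gap: 0.152
gripper_force: 59.7
```

{"name": "send_rows", "arguments": {
  "commands": [
    [[0, 0, 0], 0],
    [[0, 0, 0], 0],
    [[0, 0, 0], 0]
  ]
}}

```text
time_s: 42.25
position: [400.1, 362.5, 86.1]
tool_rot: [[-0.998, 0.066, 0.0], [0.066, 0.998, 0.0], [-0.0, 0.0, -1.0]]
contact_force: [-0.0, 1.0, 3.4]
finger_gap: 0.152
gripper_force: 59.8
```

{"name": "send_rows", "arguments": {
  "commands": [
    [[0, 0, -0.04], 0],
    [[0, 0, -0.06], 0],
    [[0, 0, -0.06], 0],
    [[0, 0, -0.06], 0],
    [[0, 0, -0.03], 0]
  ]
}}

```text
time_s: 42.88
position: [400.3, 362.6, 339.3]
tool_rot: [[-0.998, 0.066, 0.003], [0.066, 0.998, 0.001], [-0.003, 0.002, -1.0]]
contact_force: [0.1, 0.8, -1.8]
finger_gap: 0.151
gripper_force: 59.2
```

Run:
```python
from h import *
save("wrist","w12")
plan((600.5,-28,335,14.1))
```

```text
t 42.9 tcp [400.8 362.8 342.2] yaw 176.23 tilt [-0.0057  0.0034] F [ 0.8 -0.4  2.6] j [28. -4. -1. 93. -0. 32.] gap 0.15
shift [-0.225  -0.3768  0.0072] rows>= 7 turn -0.3119
```

View pics/w12.png

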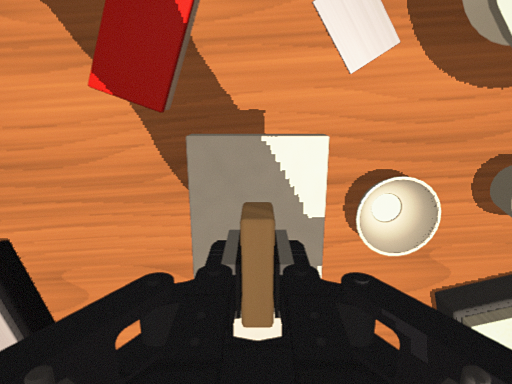

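The cover hangs level from its tab, with its front corners at (187,137) and (329,135).

Run:
```python
from h import *
inhand([(187,136),(329,136)],manip.state()["position"][2]-76)
```

```text
inhand [ 53.6 -30.5  75.6]
inhand [53.6 31.9 75.8]
```

{"name": "send_rows", "arguments": {
  "commands": [
    [[-0.0281, -0.0471, 0], 0],
    [[-0.0281, -0.0471, 0], 0],
    [[-0.0281, -0.0471, 0], 0],
    [[-0.0281, -0.0471, 0], 0],
    [[-0.0281, -0.0471, 0], 0]
  ]
}}

```text
time_s: 43.55
position: [525.1, 116.5, 335.2]
tool_rot: [[-0.998, 0.066, -0.001], [0.066, 0.998, -0.0], [0.001, -0.0, -1.0]]
contact_force: [0.1, 0.6, -0.4]
finger_gap: 0.15
gripper_force: 59.2
```

{"name": "send_rows", "arguments": {
  "commands": [
    [[-0.0281, -0.0471, 0], 0],
    [[-0.0281, -0.0471, 0], 0],
    [[-0.0281, -0.0471, 0], 0],
    [[0, 0, 0], -0.156],
    [[0, 0, 0], -0.156]
  ]
}}

```text
time_s: 44.18
position: [599.5, -29.2, 334.7]
tool_rot: [[-0.969, -0.247, -0.002], [-0.247, 0.969, 0.0], [0.002, 0.001, -1.0]]
contact_force: [0.8, -0.0, -0.6]
finger_gap: 0.148
gripper_force: 59.2
```

{"name": "send_rows", "arguments": {
  "commands": [
    [[0, 0, 0], 0],
    [[0, 0, 0], 0],
    [[0, 0, 0], 0]
  ]
}}

```text
time_s: 44.55
position: [599.5, -28.1, 335.9]
tool_rot: [[-0.97, -0.242, -0.0], [-0.242, 0.97, -0.0], [0.0, -0.0, -1.0]]
contact_force: [-0.1, -0.1, -0.3]
finger_gap: 0.151
gripper_force: 59.2
```

Run:
```python
from h import *
plan((600.4,-28,232,14.1))
```

```text
t 44.5 tcp [599.5 -28.1 335.9] yaw -165.98 tilt [ 0.0001 -0.    ] F [-0.1 -0.1 -0.3] j [-15.   7.  10.  93.  -0. -29.] gap 0.151
shift [-0.001  -0.0001  0.1039] rows>= 2 turn -0.0015
```

{"name": "send_rows", "arguments": {
  "commands": [
    [[0, 0, 0.035], 0],
    [[0, 0, 0.035], 0],
    [[0, 0, 0.02], 0],
    [[0, 0, 0.01], 0],
    [[0, 0, 0], 0]
  ]
}}

```text
time_s: 45.18
position: [599.6, -28.3, 236.2]
tool_rot: [[-0.97, -0.244, -0.0], [-0.244, 0.97, -0.0], [0.0, -0.0, -1.0]]
contact_force: [-0.8, -0.5, 0.4]
finger_gap: 0.151
gripper_force: 59.3
```

{"name": "send_rows", "arguments": {
  "commands": [
    [[0, 0, 0.004], 0],
    [[0, 0, 0.002], 0],
    [[0, 0, 0.001], 0],
    [[0, 0, 0], 0],
    [[0, 0, 0], 0]
  ]
}}

```text
time_s: 45.8
position: [599.6, -28.4, 229.1]
tool_rot: [[-0.97, -0.244, 0.0], [-0.244, 0.97, -0.0], [-0.0, -0.0, -1.0]]
contact_force: [-0.1, 0.9, -0.6]
finger_gap: 0.152
gripper_force: 59.3
```

{"name": "send_rows", "arguments": {
  "commands": [
    [[0, 0, 0.0015], 0],
    [[0, 0, 0.001], 0],
    [[0, 0, 0.0003], 0],
    [[0, 0, 0], 0],
    [[0, 0, 0], 0]
  ]
}}

```text
time_s: 46.42
position: [599.5, -28.4, 226.2]
tool_rot: [[-0.97, -0.244, -0.0], [-0.244, 0.97, -0.0], [0.0, -0.0, -1.0]]
contact_force: [1.1, -0.2, -0.2]
finger_gap: 0.151
gripper_force: 59.3
```

{"name": "send_rows", "arguments": {
  "commands": [
    [[0, 0, 0], 0],
    [[0, 0, 0], 0],
    [[0, 0, 0], 0],
    [[0, 0, 0], 0]
  ],
  "fingers": 0.6
}}

```text
time_s: 46.92
position: [599.5, -28.4, 226.2]
tool_rot: [[-0.97, -0.244, 0.0], [-0.244, 0.97, -0.0], [-0.0, -0.0, -1.0]]
contact_force: [0.3, -0.1, -0.5]
finger_gap: 0.599
gripper_force: 0.0
```

{"name": "send_rows", "arguments": {
  "commands": [
    [[0, 0, -0.03], 0],
    [[0, 0, -0.06], 0],
    [[0, 0, -0.04], 0],
    [[0, 0, 0], 0],
    [[0, 0, 0], 0]
  ]
}}

```text
time_s: 47.55
position: [599.5, -28.3, 355.4]
tool_rot: [[-0.97, -0.244, -0.001], [-0.244, 0.97, 0.0], [0.001, 0.0, -1.0]]
contact_force: [-0.2, -0.6, -0.1]
finger_gap: 0.597
gripper_force: 0.0
```

Run:
```python
from h import *
a=save("scene","s13");b=save("side","d13");c=cal("scene")
u=proj(c,[[600,-28,110]])[0].astype(int);x=a[u[1]-70:u[1]+70,u[0]-70:u[0]+70]
v=proj(cal("side"),[[600,-28,110]])[0].astype(int);y=b[v[1]-70:v[1]+70,v[0]-70:v[0]+70]
cv2.imwrite("pics/c13.png",cv2.resize(np.hstack([x,y])[:,:,::-1],None,fx=2.8,fy=2.8,interpolation=cv2.INTER_CUBIC))
plan((421.8,-322.5,340))
```

```text
t 47.6 tcp [599.1 -28.3 354.5] yaw -165.9 tilt [0.0022 0.0011] F [-0.5  0.6  1. ] j [-15.   7.  12.  95.  -0. -29.] gap 0.598
shift [ 0.2437 -0.2421  0.0145] rows>= 4 turn 0
```

View pics/c13.png

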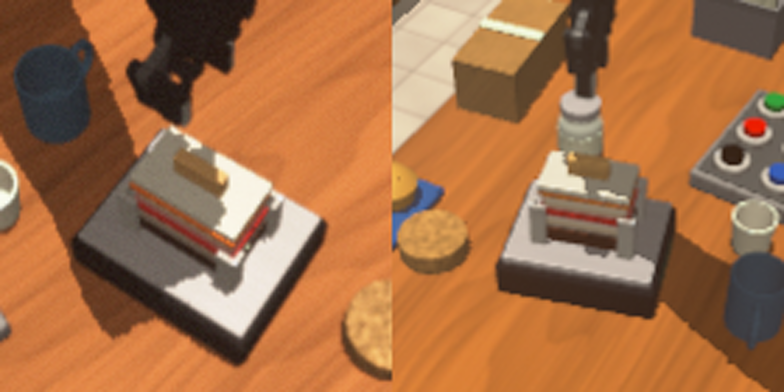

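The crops show the stack square in the pocket (scene side near (200,200)): carrier, red tub, orange tub, then the white cover with its tab up. Next are the last three keys.

{"name": "send_rows", "arguments": {
  "commands": [
    [[0.0406, -0.0404, 0], 0],
    [[0.0406, -0.0404, 0], 0],
    [[0.0406, -0.0404, 0], 0],
    [[0.0406, -0.0404, 0], 0],
    [[0.0406, -0.0404, 0], 0]
  ],
  "fingers": 0
}}

```text
time_s: 48.28
position: [450.5, -274.8, 354.9]
tool_rot: [[-0.97, -0.244, -0.001], [-0.244, 0.97, 0.001], [0.001, 0.001, -1.0]]
contact_force: [0.6, -0.7, 0.4]
finger_gap: -0.002
gripper_force: 0.0
```

{"name": "send_rows", "arguments": {
  "commands": [
    [[0.0406, -0.0404, 0], 0],
    [[0, 0, 0.06], 0],
    [[0, 0, 0.06], 0],
    [[0, 0, 0.06], 0],
    [[0, 0, 0], 0]
  ]
}}

```text
time_s: 48.9
position: [419.9, -319.8, 170.6]
tool_rot: [[-0.97, -0.244, -0.007], [-0.244, 0.97, 0.008], [0.004, 0.01, -1.0]]
contact_force: [-0.6, -0.8, 0.9]
finger_gap: 0.001
gripper_force: 0.0
```

Run:
```python
from h import *
plan((421.8,-322.5,145),(421.8,-322.5,119))
```

```text
t 48.9 tcp [ 419.9 -319.8  170.6] yaw -165.9 tilt [0.0044 0.0096] F [-0.6 -0.8  0.9] j [-52.  -5. -19.  76.  -0. -66.] gap 0.001
shift [-0.0012 -0.003   0.0256] rows>= 1 turn 0
shift [-0.     0.     0.026] rows>= 1 turn 0
```

Settle, then correct.

{"name": "send_rows", "arguments": {
  "commands": [
    [[0, 0, 0.02], 0],
    [[0, 0, 0], 0],
    [[0, 0, 0], 0],
    [[0, 0, 0], 0]
  ]
}}

```text
time_s: 49.4
position: [422.8, -323.4, 157.5]
tool_rot: [[-0.97, -0.244, 0.001], [-0.244, 0.97, -0.002], [-0.001, -0.002, -1.0]]
contact_force: [-0.2, -0.0, -0.6]
finger_gap: -0.001
gripper_force: 0.0
```

Run:
```python
from h import *
plan((421.8,-322.5,118.5))
```

```text
t 49.4 tcp [ 422.8 -323.4  157.5] yaw -165.89 tilt [-0.0008 -0.0018] F [-0.2 -0.  -0.6] j [-51.  -5. -20.  74.  -0. -66.] gap -0.001
shift [0.0008 0.0011 0.039 ] rows>= 1 turn 0
```

{"name": "send_rows", "arguments": {
  "commands": [
    [[0, 0, 0.014], 0],
    [[0, 0, 0.01], 0],
    [[0, 0, 0.008], 0],
    [[0, 0, 0.003], 0],
    [[0, 0, 0], 0]
  ]
}}

```text
time_s: 50.02
position: [422.2, -322.6, 121.2]
tool_rot: [[-0.97, -0.244, -0.0], [-0.244, 0.97, 0.0], [0.0, 0.001, -1.0]]
contact_force: [-1.2, 2.9, 4.8]
finger_gap: 0.003
gripper_force: 1.8
```

{"name": "send_rows", "arguments": {
  "commands": [
    [[0, 0, 0], 0],
    [[0, 0, 0], 0]
  ]
}}

```text
time_s: 50.28
position: [422.4, -322.9, 121.6]
tool_rot: [[-0.97, -0.244, 0.0], [-0.244, 0.97, -0.0], [-0.0, -0.0, -1.0]]
contact_force: [-2.2, 0.8, 3.3]
finger_gap: 0.0
gripper_force: 1.8
```

{"name": "send_rows", "arguments": {
  "commands": [
    [[0, 0, 0.002], 0],
    [[0, 0, 0.001], 0],
    [[0, 0, 0], 0],
    [[0, 0, 0], 0],
    [[0, 0, 0], 0]
  ]
}}

```text
time_s: 50.9
position: [422.5, -323.0, 118.7]
tool_rot: [[-0.97, -0.244, 0.0], [-0.244, 0.97, -0.001], [-0.0, -0.001, -1.0]]
contact_force: [-1.6, 2.4, 7.7]
finger_gap: 0.002
gripper_force: 3.5
```

Fully down. Lift and go to blue at (426.5, -252.5).

{"name": "send_rows", "arguments": {
  "commands": [
    [[0, 0, 0], 0],
    [[0, 0, -0.015], 0],
    [[0, 0, -0.02], 0],
    [[0, 0, 0], 0],
    [[0, 0, 0], 0]
  ]
}}

```text
time_s: 51.52
position: [422.3, -322.8, 152.7]
tool_rot: [[-0.97, -0.244, -0.0], [-0.244, 0.97, 0.0], [0.0, 0.0, -1.0]]
contact_force: [0.1, -0.6, 0.5]
finger_gap: -0.001
gripper_force: 0.0
```

Run:
```python
from h import *
plan((426.3,-252.5,153.7),(426.3,-252.5,118.5),(426.3,-252.5,175),(488.5,-397,175),(488.5,-397,118.5))
```

```text
t 51.5 tcp [ 422.3 -322.8  152.7] yaw -165.9 tilt [0.0001 0.0002] F [ 0.1 -0.6  0.5] j [-52.  -4. -21.  74.  -0. -66.] gap -0.001
shift [-0.021   0.0672 -0.001 ] rows>= 2 turn 0
shift [-0.      0.      0.0352] rows>= 1 turn 0
shift [-0.      0.     -0.0565] rows>= 1 turn 0
shift [-0.0251 -0.1553 -0.    ] rows>= 3 turn 0
shift [-0.      0.      0.0565] rows>= 1 turn 0
```

{"name": "send_rows", "arguments": {
  "commands": [
    [[-0.0105, 0.0336, 0], 0],
    [[-0.0105, 0.0336, 0], 0],
    [[0, 0, 0], 0],
    [[0, 0, 0], 0],
    [[0, 0, 0], 0]
  ]
}}

```text
time_s: 52.15
position: [426.2, -253.3, 153.0]
tool_rot: [[-0.97, -0.243, -0.0], [-0.243, 0.97, -0.0], [0.0, -0.0, -1.0]]
contact_force: [0.7, -0.4, -0.4]
finger_gap: -0.002
gripper_force: 0.0
```

{"name": "send_rows", "arguments": {
  "commands": [
    [[0, 0, 0.014], 0],
    [[0, 0, 0.01], 0],
    [[0, 0, 0.007], 0],
    [[0, 0, 0.003], 0],
    [[0, 0, 0], 0]
  ]
}}

```text
time_s: 52.78
position: [426.1, -252.5, 119.2]
tool_rot: [[-0.97, -0.244, -0.001], [-0.244, 0.97, 0.0], [0.001, 0.0, -1.0]]
contact_force: [-3.1, -0.4, 4.3]
finger_gap: -0.002
gripper_force: 2.3
```

{"name": "send_rows", "arguments": {
  "commands": [
    [[0, 0, 0], 0],
    [[0, 0, 0], 0]
  ]
}}

```text
time_s: 53.02
position: [426.3, -252.5, 119.4]
tool_rot: [[-0.97, -0.244, -0.0], [-0.244, 0.97, -0.0], [0.0, -0.0, -1.0]]
contact_force: [-4.5, 1.3, 4.7]
finger_gap: -0.001
gripper_force: 2.2
```

{"name": "send_rows", "arguments": {
  "commands": [
    [[0, 0, 0.001], 0],
    [[0, 0, 0], 0],
    [[0, 0, 0], 0],
    [[0, 0, 0], 0],
    [[0, 0, 0], 0]
  ]
}}

```text
time_s: 53.65
position: [426.4, -252.6, 118.6]
tool_rot: [[-0.97, -0.244, 0.0], [-0.244, 0.97, -0.0], [-0.0, -0.0, -1.0]]
contact_force: [-4.1, 0.8, 8.2]
finger_gap: 0.003
gripper_force: 4.0
```

{"name": "send_rows", "arguments": {
  "commands": [
    [[0, 0, -0.015], 0],
    [[0, 0, -0.035], 0],
    [[0, 0, 0], 0],
    [[0, 0, 0], 0]
  ]
}}

```text
time_s: 54.15
position: [426.5, -252.6, 168.3]
tool_rot: [[-0.97, -0.244, 0.001], [-0.244, 0.97, -0.0], [-0.0, -0.0, -1.0]]
contact_force: [-0.9, 0.1, 0.4]
finger_gap: 0.001
gripper_force: 0.0
```

{"name": "send_rows", "arguments": {
  "commands": [
    [[-0.0063, -0.0388, 0], 0],
    [[-0.0063, -0.0388, 0], 0],
    [[-0.0063, -0.0388, 0], 0],
    [[-0.0063, -0.0388, 0], 0],
    [[0, 0, 0], 0]
  ]
}}

```text
time_s: 54.78
position: [488.4, -398.4, 166.0]
tool_rot: [[-0.97, -0.242, -0.001], [-0.242, 0.97, 0.002], [0.001, 0.002, -1.0]]
contact_force: [0.1, 0.9, -0.5]
finger_gap: -0.0
gripper_force: 0.0
```

{"name": "send_rows", "arguments": {
  "commands": [
    [[0, 0, 0.015], 0],
    [[0, 0, 0], 0],
    [[0, 0, 0], 0],
    [[0, 0, 0], 0]
  ]
}}

```text
time_s: 55.28
position: [488.7, -396.7, 153.8]
tool_rot: [[-0.97, -0.244, 0.001], [-0.244, 0.97, -0.001], [-0.0, -0.001, -1.0]]
contact_force: [0.3, -0.6, -0.2]
finger_gap: 0.003
gripper_force: 0.0
```

Run:
```python
from h import *
plan((488.5,-397,118.5))
```

```text
t 55.3 tcp [ 488.7 -396.7  153.8] yaw -165.87 tilt [-0.0004 -0.0008] F [ 0.3 -0.6 -0.2] j [-51.  12.  -3.  75.  -0. -65.] gap 0.003
shift [ 0.0003 -0.0002  0.0353] rows>= 1 turn 0
```

{"name": "send_rows", "arguments": {
  "commands": [
    [[0, 0, 0.014], 0],
    [[0, 0, 0.01], 0],
    [[0, 0, 0.007], 0],
    [[0, 0, 0.003], 0],
    [[0, 0, 0], 0]
  ]
}}

```text
time_s: 55.9
position: [488.4, -396.7, 119.3]
tool_rot: [[-0.97, -0.244, -0.001], [-0.244, 0.97, 0.0], [0.0, 0.001, -1.0]]
contact_force: [-2.6, 2.7, 4.8]
finger_gap: 0.003
gripper_force: 2.3
```

{"name": "send_rows", "arguments": {
  "commands": [
    [[0, 0, 0], 0],
    [[0, 0, 0], 0]
  ]
}}

```text
time_s: 56.15
position: [488.6, -396.9, 119.4]
tool_rot: [[-0.97, -0.244, 0.0], [-0.244, 0.97, -0.0], [-0.0, -0.0, -1.0]]
contact_force: [-2.0, 2.4, 3.1]
finger_gap: 0.0
gripper_force: 2.2
```

{"name": "send_rows", "arguments": {
  "commands": [
    [[0, 0, 0.0012], 0],
    [[0, 0, 0], 0],
    [[0, 0, 0], 0],
    [[0, 0, 0], 0],
    [[0, 0, 0], 0]
  ]
}}

```text
time_s: 56.78
position: [488.7, -397.0, 118.7]
tool_rot: [[-0.97, -0.244, 0.0], [-0.244, 0.97, -0.0], [-0.0, -0.0, -1.0]]
contact_force: [-2.8, 4.2, 10.5]
finger_gap: -0.002
gripper_force: 4.4
```

{"name": "send_rows", "arguments": {
  "commands": [
    [[0, 0, -0.015], 0],
    [[0, 0, -0.04], 0],
    [[0, 0, -0.06], 0],
    [[0, 0, -0.06], 0],
    [[0, 0, 0], 0]
  ]
}}

```text
time_s: 57.4
position: [489.9, -398.5, 299.8]
tool_rot: [[-0.97, -0.244, 0.006], [-0.244, 0.97, -0.008], [-0.004, -0.009, -1.0]]
contact_force: [0.7, -0.3, -0.7]
finger_gap: -0.001
gripper_force: 0.0
```

Run:
```python
from h import *
save("scene","s14",1.5);plan()
```

```text
t 57.5 tcp [ 489.4 -397.9  296.4] yaw -165.9 tilt [-0.0024 -0.0053] F [ 0.9 -0.5 -0.6] j [-51.  11.  10.  89.  -0. -65.] gap 0.0
```

View pics/s14.png

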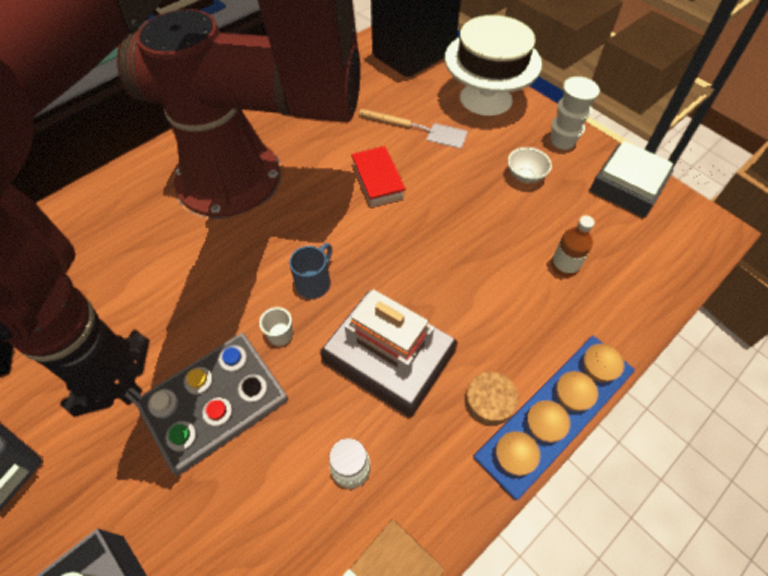

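The scene shows the stack standing in the pocket with the tab up at about (260,209) in original pixels. The keys are up and the bystanders have not moved.

```bash
python3 -c "
from plant import manip
print(manip.close_job())"
```

```text
the job is handed in; nothing more can be done
None
```

The order is made up and handed in: I pressed black and white with the scale empty, stacked the carrier base, berry tub, peach tub and cover (tab up) in the pocket, then pressed yellow, blue and green; there was no choc tub on the counter.

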